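# Load a filter and slide it to the click in front of the lens

## Task

Take the filter with the round window and the wide square-cut grip out of the rack, leaving the other two filters standing there, and push it fully down into the slot of the carriage on the rail. Then slide the loaded carriage along the rail towards the lens until its ball clicks into the notch in front of the lens, and do not push it on over the far side of the notch. Finish while still holding the filter by its grip, with the carriage resting in the notch: do not let go.

Things in the scene. Friction and masses are not known exactly. Their poses are not given: they have to be found in the camera images.
- filter_grip (a point): Middle of the wanted filter's grip; filter axes, z up. The loose filter (90 g) is an upright aluminium blade 5 mm thick (x), 50 wide (y), 70 high, with a round 32 mm window, and on top a black rectangular grip 14 mm thick (x), 32 wide (y), 34 high. This point is 17 mm below the grip's top and 87 mm above the blade's lower edge. It stands in one of the rack's three slots.
- filter: The same wanted filter; origin at the middle of the blade's lower edge, same axes as filter_grip.
- disc_filter: Another filter: same blade, square window, round disc grip (34 mm diameter, 14 mm thick). Origin at the middle of its lower edge. Leave it in its slot.
- blank_filter: A third filter: same blade without window, narrow grip (12 mm wide, 14 thick, 34 high). Origin at the middle of its lower edge. Leave it in its slot.
- rack: Fixed grey rack, 44 (x) x 224 (y) x 33 mm high, origin at the centre of its underside. Three upright slots in a row at y = -70, 0 and +70 mm, each 6.6 mm (x) x 52.4 mm (y), 25 mm deep, floor 8 mm above the table. The filters stand in them, faces along the rack's y; which one is where varies.
- carriage_seat (a point): Floor centre of the carriage's slot, 30 mm above the table; x across the rail, y along it to the lens. Slot: 6.6 mm (x) x 52.4 mm (y); side walls 25 mm deep, then flared; at both ends (y) a post 14 mm thick guides the blade's edges, its flared top 62 mm above the floor. Carriage 46 x 76 mm. The filter goes in blade down, faces along the rail; fully down, filter_grip is 87 mm above this point.
- carriage (a joint): Position of the carriage along the rail, m, 0 to 0.20, growing towards the lens (rail +y). It stays where it is left: about 1.5 N of sliding friction.
- carriage_mid (a point): Point on the carriage's centre line, half-way along it, 10 mm above the slot floor; axes as carriage_seat. A spring ball (10 mm diameter) stands out of the carriage's +x side, level with this point.
- notch (a point): Where carriage_mid lies when the ball rests in the notch (axes as carriage_seat; the carriage comes from -y). The notch is the gap between two upright steel ribs, 8 mm thick, centres 11 mm apart, on the lens stand. The ball meets the first rib 11 mm before the notch; pushing over its crest (6 mm before) takes 5 to 8 N, then the carriage is drawn in. Leaving on the far side takes about as much.
- lens (a point): Middle of the front of the fixed lens barrel (dark, 34 mm diameter, 60 mm long), 78 mm above the table, 42 mm to the +x side of the rail's centre line, level with the notch along the rail. The stand's highest point is 97 mm above the table. Where the stand is along the rail varies.
- rail: Fixed rail on a dark base plate 130 x 320 x 12 mm; origin on the table under the guide's centre line, half-way along; y along the rail towards the lens end, z up. The plate reaches from 35 mm on the -x side to 95 mm on the +x side. The carriage's middle is at y = -100 mm + joint value.
There are look-alikes about, which are no part of the job. What is shaped like the filter but orange or red is not meant.

How it is judged:
By the outcome, as a careful person would: the job done as asked, in the order asked, and still so for the second after the job is handed in, while the arm keeps its last pose, push and grip.
It also fails if it takes over 56 s, if anything falls off the work surface, if the arm or the gripper's body presses on something with over 40 N, if the wrist force passes 120 N, or if a joint passes its speed limit or range.

## Robot

A 6-joint arm with a two-finger parallel gripper is mounted at the origin on the work surface. World frame = base frame: x ahead of the robot, y to its left, z up, the work surface at z = 0. Lengths are in mm, angles in degrees, forces in N, time in s.
With the tool pointing down it reaches from about 300 to 850 mm from the base axis. Payload 4.2 kg.
Tool frame: the origin (TCP) lies at the very end of the fingers, on their centre line; the grasp point (between the pads) lies 19 mm behind it; z points along the fingers, y is the direction in which the jaws open and shut (so a half turn about z gives the same grasp; the last joint's range is limited). The gripper opens to 91 mm and grips with 3 to 60 N. Pads are 32 mm wide; open, the fingers measure 118 mm over their backs; the gripper's body (76 mm by 178 mm) begins 60 mm behind the grasp point.
Start: joints at [70.703, 18.312, 89.639, -0, 72.044, -1.146], TCP at [179.132, 546.405, 179.176] pointing down, gripper open.
Joint ranges: [-177.97, 177.97], [-48.28, 115.42], [12.27, 149.76], [-77.06, 257.06], [2.81, 150.46], [-146.56, 146.56]. Speed limits (degrees/s): [147.25, 147.25, 180, 180, 180, 180].

## Interface

Orientations are given as [roll, pitch, yaw] about the fixed x, y, z axes, in that order (R = Rz(yaw) Ry(pitch) Rx(roll)).
In Python, from workcell import env gives the robot as it stands. The module is installed in compiled form; this text tells all that it offers.
- The arm moves only by the tool arm_command, never from a script. Its argument "targets" is a list of rows, each a list of 5 numbers: the closure, from 0 (fully open) to 1 (shut), then the shift along the tool's x, y, z each as a share of 50 cm, from -1 to 1, then the turn about the tool's z as a share of pi/4 rad, from -1 to 1. A call has 1 to 8 rows; each row is the pose to reach, as a shift and turn from the pose measured when the call began, along the tool's axes at that moment; what a row does not reach only later rows make up. A row lasts 1/12 s, in which the tool goes at most 41.7 mm and 7.16 degrees, less where a joint would pass 70% of its speed; a pose out of reach is approached as far as the arm can. A call with a number of a shift or a turn outside -1 to 1 is refused whole. A call with a gripper value outside its range is refused whole. The fingers move at their own pace and stop on an object; "squeeze" is the grip in N (left out, the last holds). Time passes only in rows, so rows that repeat a pose let the fingers close. It gives the time, the measured TCP pose, the force and the opening at its end, in the units of the state.
- env.state(): the state, without advancing time (a new reading comes with each control period).
- env.grab_frame(name): name is "scene" or "top" or "wrist"; returns the picture (480x640x3 uint8, red, green, blue); there is no depth.
- env.camera_params(name): a dict with "camera_matrix" (3x3 intrinsics, pixels), "R" (3x3) and "t" (3): a world point X has camera coordinates R X + t; the wrist camera has in their place "hand_eye" (4x4, takes a point from camera to tool coordinates, whose origin is the TCP and whose axes are the flange's). Camera axes: x right, y down, z forward; pixel columns grow to the right and rows downward; lengths in mm; the calibration is good to about 2 mm. A picture is of the moment at which its call begins: read the wrist's pose just before it. camera_params takes no time and is no camera call.
- env.job_done(): hands the job in, once; it reports no verdict.
The state is a dict: "time_s": time; "qpos": joint angles; "qvel": joint speeds; "effort": joint torques, N m; "ee_pos": TCP position; "ee_rot": TCP orientation; "force": force on the tool from outside, world axes, zero at the start; "torque": the same for the moment, N m; "gripper_width": finger opening in mm.
Only numpy, scipy, OpenCV 4.12 (cv2) and the standard library are available. Lean on these libraries where they do the work, as an engineer would, in place of code of your own. Each camera call takes 0.05 s, during which the arm holds its last target.

## Working session

There is one attempt and no reset: what is moved stays moved. The work goes in short steps, Python scripts to look and compute and a tool call to move; the robot and the scene stay as the last step left them, time stands still between calls to the robot, and variables do not carry over. Pictures are saved under pics/ and viewed, and the job is handed in when it is done.

Besides the shell and the picture viewer there is one more tool, called after "Call:" by a JSON object that holds its "op" and its "data". arm_command: Moves the arm, as the interface text tells. Shift numbers are shares of 50 cm and turn numbers shares of pi/4 rad, none past 1 either way. Its arguments: {"type":"object","properties":{"targets":{"type":"array"},"squeeze":{"type":"number"}},"required":["targets"]}

```bash
mkdir -p pics
python3 - <<'E'
from workcell import env
import cv2
s=env.state();print(s)
for n in ["scene","top","wrist"]:
    p=env.camera_params(n);print(n,p)
    cv2.imwrite(f"pics/{n}0.png",env.grab_frame(n)[:,:,::-1])
E
```

```text
{'time_s': 0.0, 'qpos': array([ 7.07026494e+01,  1.83511255e+01,  8.97057221e+01,  8.58450893e-04,
        7.20430653e+01, -1.14483496e+00]), 'qvel': array([ 0.02705112, -0.03503209, -0.06039548, -0.02347168,  0.14721158,
       -0.00949992]), 'effort': array([-1.00711153e-03, -4.12445033e+01, -2.31978571e+01,  7.25135906e-02,
        4.58300533e-02, -1.51054160e-04]), 'ee_pos': array([178.93957737, 545.8617994 , 178.33013038]), 'ee_rot': array([-1.79900123e+02, -2.81224934e-03,  1.61847217e+02]), 'force': array([-1.04095373,  0.05814937,  0.32313414]), 'torque': array([ 0.02937434, -0.00512712,  0.04553099]), 'gripper_width': 90.98617881680192}
scene {'camera_matrix': array([[518.10863168,   0.        , 313.85594086],
       [  0.        , 518.10863168, 240.0488765 ],
       [  0.        ,   0.        ,   1.        ]]), 'R': array([[-0.21985761,  0.97543181,  0.01397949],
       [ 0.82079539,  0.19270989, -0.53773397],
       [-0.5272168 , -0.1067506 , -0.84299867]]), 't': array([ 147.43746239, -301.79842787, 1305.94035952])}
top {'camera_matrix': array([[547.98343222,   0.        ,
[... 159 characters left out ...]
-0.01047696],
       [-0.99321046, -0.02247856, -0.11413897],
       [ 0.11386478,  0.01312559, -0.99340955]]), 't': array([-35.23682585, 468.31527598, 948.4560746 ])}
wrist {'camera_matrix': array([[429.35980246,   0.        , 320.51342826],
       [  0.        , 429.35980246, 232.95325397],
       [  0.        ,   0.        ,   1.        ]]), 'hand_eye': array([[-6.17484465e-04, -9.55954308e-01, -2.93514871e-01,
         8.49045680e+01],
       [ 9.99999799e-01, -5.47382254e-04, -3.20978340e-04,
         1.26749545e-01],
       [ 1.46175796e-04, -2.93515010e-01,  9.55954454e-01,
        -2.06326211e+02],
       [ 0.00000000e+00,  0.00000000e+00,  0.00000000e+00,
         1.00000000e+00]])}
```

View pics/scene0.png

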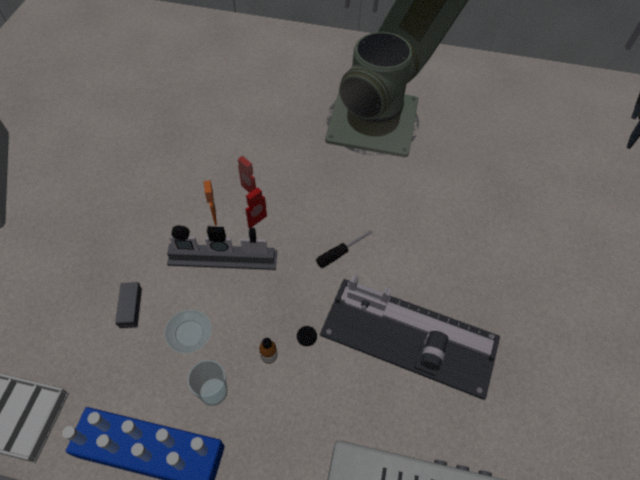

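View pics/top0.png

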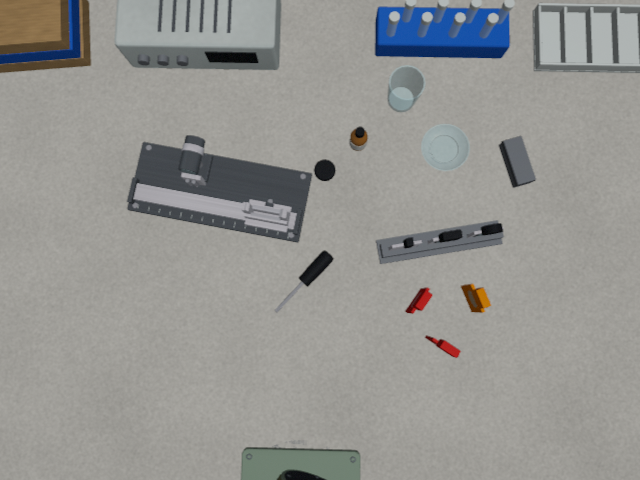

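View pics/wrist0.png

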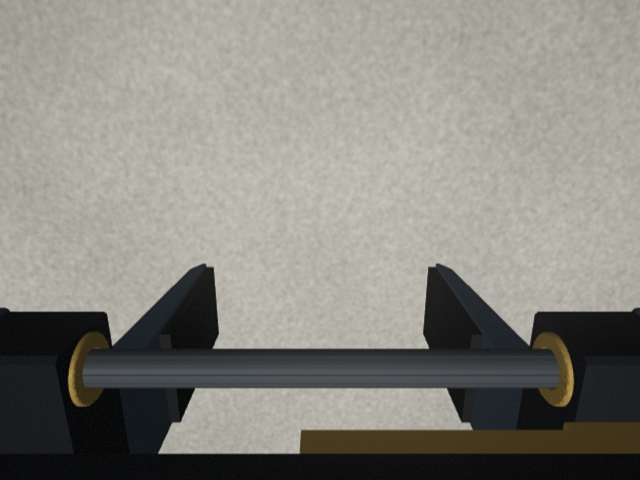

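The scene view shows the rack at about (220,250) with disc, wide square and narrow grips from left to right. The wanted filter is in the middle slot, at about (450,236) in the top view. The carriage is at about (268,212) in the top view, and the lens at (192,155). I'll enlarge these parts.

```bash
cat > h.py <<'E'
import numpy as np,cv2
from workcell import env
def proj(n,X):
    p=env.camera_params(n);X=np.atleast_2d(X).astype(float)
    c=X@np.array(p['R']).T+p['t'];K=p['camera_matrix'];q=c@K.T
    return q[:,:2]/q[:,2:]
def onz(n,uv,z):
    p=env.camera_params(n);uv=np.atleast_2d(uv).astype(float)
    d=np.c_[uv,np.ones(len(uv))]@np.linalg.inv(p['camera_matrix']).T@np.array(p['R'])
    o=-np.array(p['R']).T@p['t']
    return o+d*((z-o[2])/d[:,2])[:,None]
E
python3 - <<'E'
import cv2
t=cv2.imread('pics/top0.png');s=cv2.imread('pics/scene0.png')
def crop(im,x,y,w,h,k,n):
    cv2.imwrite('pics/'+n,cv2.resize(im[y:y+h,x:x+w],None,fx=k,fy=k,interpolation=cv2.INTER_CUBIC))
crop(t,120,135,200,110,4,'c1.png')
crop(t,370,210,140,60,5,'c2.png')
crop(s,315,270,190,130,4,'c3.png')
crop(s,155,215,130,60,6,'c4.png')
E
```

```text
(no output)
```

View pics/c1.png

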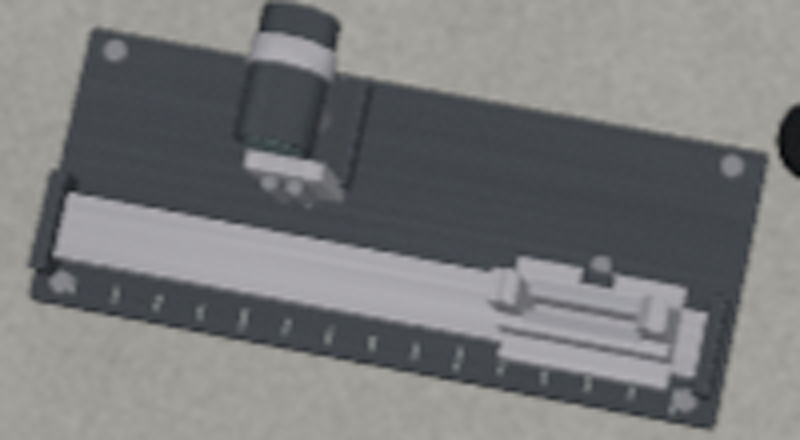

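View pics/c2.png

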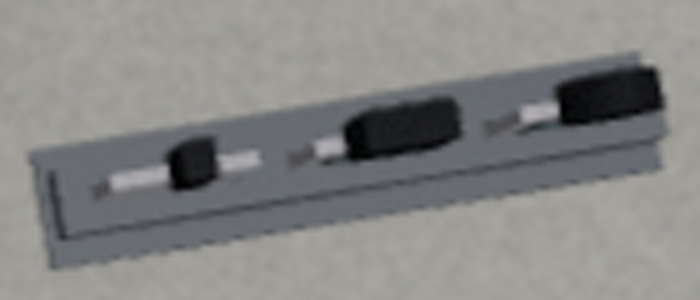

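View pics/c3.png

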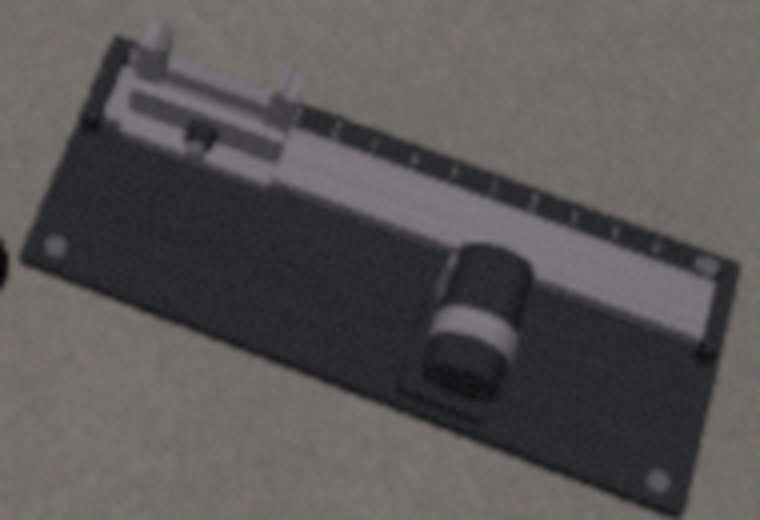

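View pics/c4.png

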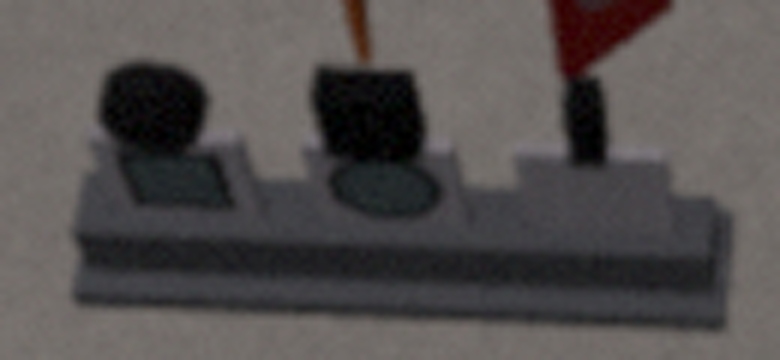

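Run:
```python
from h import *
from scipy.optimize import least_squares
def fit(obs,x0):
    def r(p):
        c,s=np.cos(p[2]),np.sin(p[2]);o=[]
        for n,L,uv in obs:
            L=np.array(L,float);W=np.c_[p[0]+c*L[:,0]-s*L[:,1],p[1]+s*L[:,0]+c*L[:,1],L[:,2]]
            o.append((proj(n,W)-uv).ravel())
        return np.concatenate(o)
    q=least_squares(r,x0);return q.x,np.abs(q.fun).max(),q.fun.round(1)
T=lambda a:np.array(a)/4+[120,135]; S=lambda a:np.array(a)/4+[315,270]
top=T([(93,28),(767,153),(713,428),(32,297)])
sc=S([(680,515),(22,260),(117,38),(740,262)])
L=[(95,160,12),(95,-160,12),(-35,-160,12),(-35,160,12)]
print(onz('top',top,12).round(1));print(onz('scene',sc,12).round(1))
P=onz('top',top,12)
d=P[3]-P[2];yaw=np.arctan2(-d[0],d[1]);x0=[*P.mean(0)[:2],yaw]
for o in ([('top',L,top)],[('scene',L,sc)],[('top',L,top),('scene',L,sc)]):
    x,m,f=fit(o,x0);print('rail',x[:2],np.degrees(x[2]),m)
# rack top corners z33 guess
top=np.array([(32,150),(640,52),(660,168),(52,268)])/5+[370,210]
print(onz('top',top[:2],33).round(1),onz('top',top,0).round(1))
sc=np.array([(80,235),(715,260),(75,300),(725,325)])/6+[155,215]
print(onz('scene',sc,33).round(1),onz('scene',sc,0).round(1))
# grip centre: top view grip top face z=112 corners (middle)
g=np.array([(345,115),(350,155),(455,135),(458,98)])/5+[370,210]
print(onz('top',[g.mean(0)],100))
# ball, lens
print('ball',onz('top',T([(600,264)]),40),'lensfront',onz('top',T([(283,148)]),78),onz('scene',S([(493,262)]),95))
print('carr post tops',onz('top',T([(507,287),(655,313)]),92))
```

```text
[[645.3 305.4  12. ]
 [592.9  -7.9  12. ]
 [465.7  13.2  12. ]
 [518.7 325.6  12. ]]
[[647.5 306.8  12. ]
 [595.8  -4.1  12. ]
 [468.6  17.3  12. ]
 [519.7 329.2  12. ]]
rail [526.11344171 164.06490282] -9.533281168302338 1.1183787058535302
rail [527.99514612 166.94205293] -9.421315567445024 1.4004463351176923
rail [527.04819646 165.54122081] -9.508992692242625 1.8913265040138896
[[ 470.1 -125.7   33. ]
 [ 509.8 -340.1   33. ]] [[ 473.9 -128.8    0. ]
 [ 515.  -350.5    0. ]
 [ 472.5 -357.2    0. ]
 [ 430.9 -136.6    0. ]]
[[ 504.  -340.    33. ]
 [ 464.6 -129.1   33. ]
 [ 528.1 -332.4   33. ]
 [ 488.1 -119.4   33. ]] [[ 487.  -354.4    0. ]
 [ 446.2 -135.8   -0. ]
 [ 512.  -346.5    0. ]
 [ 470.6 -125.7    0. ]]
[[ 473.02084536 -240.83584136  100.        ]]
ball [[534.50053438  63.90150614  40.        ]] lensfront [[574.910821   197.50630197  78.        ]] [[584.23306576 199.83650582  95.        ]]
carr post tops [[514.28157742  97.00081875  92.        ]
 [504.64784381  34.71799782  92.        ]]
```

```bash
cat >> h.py <<'E'
from scipy.spatial.transform import Rotation as Ro
def pose():
    s=env.state();R=Ro.from_euler('xyz',s['ee_rot'],degrees=True).as_matrix();return np.array(s['ee_pos']),R,s
def plan(X,yaw,n=1,st=None):
    p,R,s=st or pose();d=R.T@(np.array(X)-p)
    dy=(s['ee_rot'][2]-yaw+180)%360-180
    print('pos',p.round(1),'rot',s['ee_rot'].round(2),'t',round(s['time_s'],2),'F',s['force'].round(1),'w',round(s['gripper_width'],1))
    print('shares',(d/500).round(4),'turn',round(dy/45,4))
def wproj(X,st=None):
    p,R,s=st or pose();c=env.camera_params('wrist');H=np.array(c['hand_eye'])
    Xt=(np.atleast_2d(X)-p)@R; Xc=(Xt-H[:3,3])@H[:3,:3]; q=Xc@c['camera_matrix'].T
    return q[:,:2]/q[:,2:]
def wonz(uv,z,st):
    p,R,s=st;c=env.camera_params('wrist');H=np.array(c['hand_eye'])
    uv=np.atleast_2d(uv).astype(float)
    d=np.c_[uv,np.ones(len(uv))]@np.linalg.inv(c['camera_matrix']).T@H[:3,:3].T@R.T
    o=p+R@H[:3,3]
    return o+d*((z-o[2])/d[:,2])[:,None]
E
python3 - <<'E'
from h import *
plan([510,66,260],80.5)
E
```

```text
pos [179.  546.  178.5] rot [-179.92   -0.    161.85] t 0.15 F [-1.  -0.  -1.1] w 90.9
shares [-0.9281 -0.7062 -0.162 ] turn 1.8078
```

Call:
{"op": "arm_command", "data": {"targets": [[0,-0.06,-0.045,-0.03,0.12],[0,-0.12,-0.09,-0.06,0.24],[0,-0.18,-0.135,-0.09,0.38],[0,-0.24,-0.18,-0.12,0.52],[0,-0.3,-0.23,-0.15,0.66],[0,-0.36,-0.28,-0.163,0.8],[0,-0.43,-0.33,-0.163,0.9],[0,-0.48,-0.36,-0.163,0.9]]}}

```text
time_s: 0.82
ee_pos: [352.0, 297.7, 261.0]
ee_rot: [180.0, 0.1, 121.1]
force: [1.4, 0.7, 0.3]
gripper_width: 91.1
```

Run:
```python
from h import *
plan([510,66,260],80.5)
```

```text
pos [352.  297.7 261. ] rot [1.7998e+02 1.0000e-01 1.2114e+02] t 0.82 F [1.4 0.7 0.3] w 91.1
shares [-0.56    0.0308  0.0029] turn 0.9032
```

Call:
{"op": "arm_command", "data": {"targets": [[0,-0.07,0.004,0,0.14],[0,-0.14,0.008,0,0.28],[0,-0.22,0.012,0,0.42],[0,-0.3,0.017,0,0.56],[0,-0.38,0.021,0,0.7],[0,-0.46,0.025,0,0.84],[0,-0.53,0.03,0,0.9],[0,-0.56,0.031,0,0.9]]}}

```text
time_s: 1.48
ee_pos: [512.0, 62.4, 260.9]
ee_rot: [179.9, 0.2, 80.3]
force: [0.1, 0.1, 0.0]
gripper_width: 91.4
```

Run:
```python
from h import *
st=pose()
cv2.imwrite('pics/w1.png',env.grab_frame('wrist')[:,:,::-1])
plan([510,66,260],80.5,st=st)
print(wproj([[510,66,30],[534.5,63.9,40],[575,197,78]],st).round(0))
```

```text
pos [512.   62.4 260.9] rot [1.7989e+02 1.6000e-01 8.0350e+01] t 1.48 F [0.1 0.1 0. ] w 91.4
shares [ 0.0065 -0.0052  0.0017] turn -0.0034
[[319. 182.]
 [343. 182.]
 [370.  25.]]
```

View pics/w1.png

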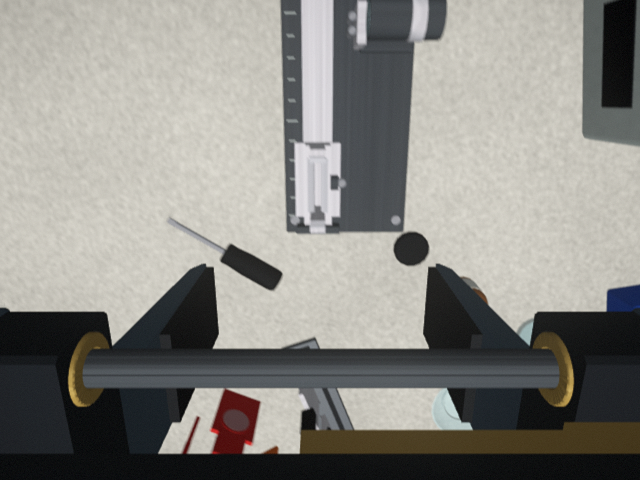

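The wrist view shows the carriage at (318,185), the ball at (342,183) and the lens ribs at about (352,25). These agree with the predicted pixels. I'll enlarge the carriage.

Run:
```python
import cv2
w=cv2.imread('pics/w1.png')
cv2.imwrite('pics/w1a.png',cv2.resize(w[130:240,275:360],None,fx=5,fy=5,interpolation=cv2.INTER_CUBIC))
cv2.imwrite('pics/w1b.png',cv2.resize(w[0:60,330:450],None,fx=5,fy=5,interpolation=cv2.INTER_CUBIC))
```

```text
(no output)
```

View pics/w1a.png

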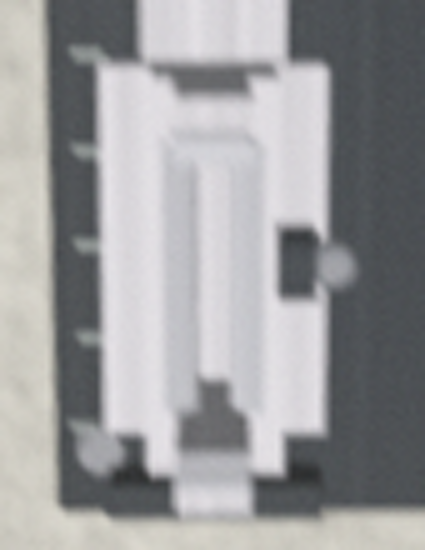

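View pics/w1b.png

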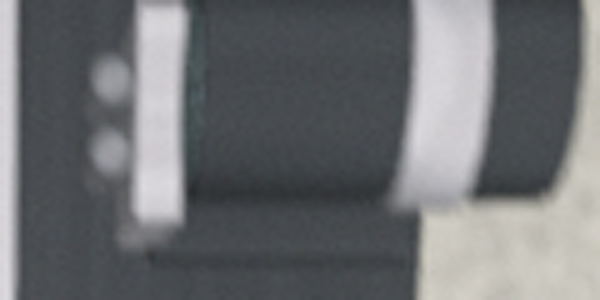

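Run:
```python
from h import *
R=Ro.from_euler('xyz',[179.89,.16,80.35],degrees=True).as_matrix()
st=(np.array([512,62.4,260.9]),R,None)
f=lambda a:np.array(a)/5+[275,130]
print('slot floor',wonz(f([(215,170),(215,380)]),30,st).round(1))
print('flare outer',wonz(f([(163,140),(262,140),(163,410),(262,410)]),55,st).round(1))
print('ball',wonz(f([(338,266)]),40,st).round(1))
e=wonz(f([(98,64),(330,64),(102,434),(327,434)]),40,st);print('carr edges',e.round(1), e.mean(0))
g=lambda a:np.array(a)/5+[330,0]
for z in (45,55,65): print('ribs',z,wonz(g([(111,77),(110,150)]),z,st).round(1))
print('lens plate',wonz(g([(160,5),(160,220)]),95,st).round(1))
# rail edges
c=wonz(f([(148,0),(280,0)]),20,st);print(c.round(1))
```

```text
slot floor [[512.3  84.8  30. ]
 [504.8  41.7  30. ]]
flare outer [[504.2  95.6  55. ]
 [522.8  92.4  55. ]
 [494.8  43.4  55. ]
 [514.1  40.1  55. ]]
ball [[533.7  63.1  40. ]]
carr edges [[493.5 110.4  40. ]
 [538.2 102.8  40. ]
 [480.4  36.7  40. ]
 [526.1  28.9  40. ]] [509.56546937  69.72603491  40.        ]
ribs 45 [[565.1 211.7  45. ]
 [563.2 200.   45. ]]
ribs 55 [[564.1 210.1  55. ]
 [562.2 198.7  55. ]]
ribs 65 [[563.1 208.6  65. ]
 [561.3 197.4  65. ]]
lens plate [[569.2 212.6  95. ]
 [564.9 182.1  95. ]]
[[504.5 119.6  20. ]
 [530.9 115.1  20. ]]
```

Run:
```python
from h import *
plan([473,-235,200],100.5)
```

```text
pos [512.6  61.6 260.7] rot [179.88   0.21  80.38] t 1.53 F [ 1.6 -0.7 -0.7] w 91.4
shares [-0.5976  0.0208  0.1235] turn -0.4472
```

Call:
{"op": "arm_command", "data": {"targets": [[0,-0.07,0.002,0,-0.1],[0,-0.15,0.004,0,-0.2],[0,-0.23,0.007,0.01,-0.3],[0,-0.31,0.01,0.03,-0.4],[0,-0.39,0.013,0.06,-0.447],[0,-0.47,0.016,0.09,-0.447],[0,-0.55,0.02,0.12,-0.447],[0,-0.598,0.021,0.123,-0.447]]}}

```text
time_s: 2.2
ee_pos: [470.9, -236.9, 197.6]
ee_rot: [-179.8, 0.1, 100.4]
force: [0.7, 0.4, 0.5]
gripper_width: 91.1
```

Run:
```python
from h import *
st=pose()
im=env.grab_frame('wrist')[:,:,::-1]
cv2.imwrite('pics/w2.png',im)
plan([472.5,-242,200],100.5,st=st);np.set_printoptions(suppress=True)
print(repr(st[0]),repr(st[2]['ee_rot']))
print(wproj([[472.5,-242,112]],st).round(0))
```

```text
pos [ 470.9 -236.9  197.6] rot [-1.7981e+02  1.1000e-01  1.0043e+02] t 2.2 F [0.7 0.4 0.5] w 91.1
shares [-0.0107  0.0013 -0.0048] turn -0.0015
array([ 470.86307335, -236.86740323,  197.60088606]) array([-179.81305219,    0.10706519,  100.43060732])
[[324. 233.]]
```

View pics/w2.png

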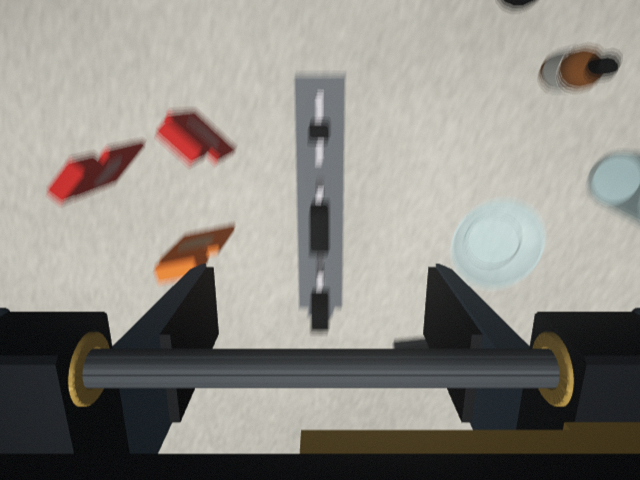

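The wrist view is well aligned. The rack is upright in the picture with its centre at u≈320, the wanted grip is at (319,228), the narrow one at (319,130) and the disc at (319,310).

Run:
```python
import cv2
w=cv2.imread('pics/w2.png')
c=cv2.resize(w[170:270,280:360],None,fx=6,fy=6,interpolation=cv2.INTER_CUBIC)
cv2.imwrite('pics/w2a.png',cv2.convertScaleAbs(c,alpha=1.5,beta=20))
```

```text
(no output)
```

View pics/w2a.png

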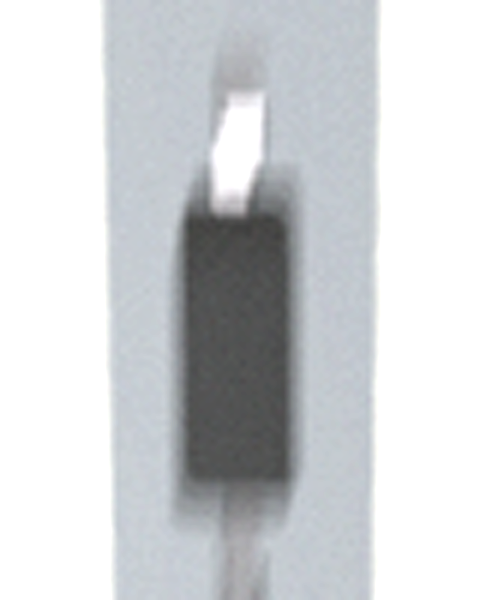

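Run:
```python
from h import *
R=Ro.from_euler('xyz',[-179.813,.107,100.43],degrees=True).as_matrix()
st=(np.array([470.86,-236.87,197.6]),R,None)
f=lambda a:np.array(a)/6+[280,170]
e=wonz(f([(186,215),(290,215),(188,478),(293,478)]),112,st);print(e.round(1),e.mean(0))
print(np.linalg.norm(e[0]-e[2]),np.linalg.norm(e[0]-e[1]))
d=e[1]+e[0]-e[2]-e[3];print(np.degrees(np.arctan2(-d[0],d[1])))
r=wonz(np.array([[295,74],[345,74],[299,300],[343,300]]),33,st);d=(r[0]+r[1]-r[2]-r[3]);print(np.degrees(np.arctan2(-d[0],d[1])),r.round(1))
plan([*e.mean(0)[:2],76],100.5)
```

```text
[[ 460.3 -224.3  112. ]
 [ 472.2 -222.1  112. ]
 [ 466.1 -256.2  112. ]
 [ 478.5 -253.9  112. ]] [ 469.26564597 -239.14680363  112.        ]
32.3992810230932 12.092758377245104
10.891280828527105
10.643837178609234 [[ 429.8 -137.7   33. ]
 [ 469.7 -130.4   33. ]
 [ 466.5 -335.9   33. ]
 [ 507.5 -328.3   33. ]]
pos [ 470.8 -240.8  197.9] rot [-179.77    0.33  100.31] t 2.25 F [-0.2 -4.   0.3] w 90.9
shares [ 0.0053 -0.0015  0.2438] turn -0.0042
```

Call:
{"op": "arm_command", "data": {"targets": [[0,0.004,-0.001,0.04,-0.005],[0,0.004,-0.001,0.08,-0.005],[0,0.004,-0.001,0.1,-0.005],[0,0.004,-0.001,0.1,-0.005],[0,0.004,-0.001,0.1,-0.005]]}}

```text
time_s: 2.67
ee_pos: [470.0, -238.6, 148.0]
ee_rot: [-179.8, 0.3, 100.6]
force: [0.2, -0.6, 0.8]
gripper_width: 91.3
```

Run:
```python
from h import *
np.set_printoptions(suppress=True)
st=pose()
im=env.grab_frame('wrist')[:,:,::-1]
print(st[0].round(2),st[2]['ee_rot'].round(2),st[2]['qvel'].round(1), pose()[0].round(2))
cv2.imwrite('pics/w3.png',im)
c=cv2.resize(im[190:310,270:370],None,fx=5,fy=5,interpolation=cv2.INTER_CUBIC)
cv2.imwrite('pics/w3a.png',cv2.convertScaleAbs(c,alpha=1.5,beta=20))
```

```text
[ 470.   -238.64  148.04] [-179.76    0.3   100.58] [ 0.1 -0.9 -1.8  0.  -0.1 -0. ] [ 470.54 -238.97  148.78]
```

View pics/w3a.png

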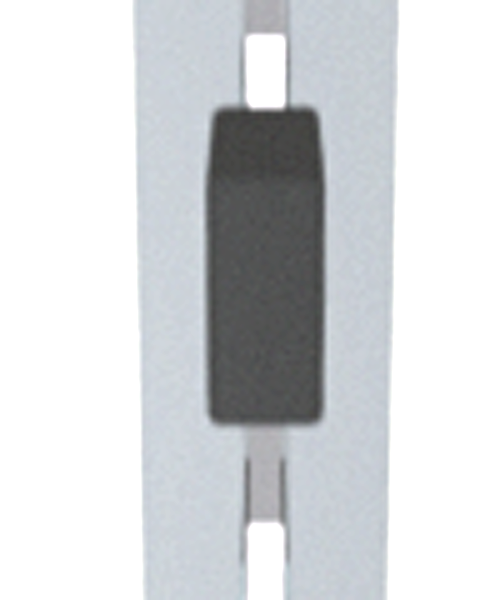

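Run:
```python
from h import *
R=Ro.from_euler('xyz',[-179.77,.3,100.55],degrees=True).as_matrix()
st=(np.array([470.2,-238.8,148.4]),R,None)
f=lambda a:np.array(a)/5+[270,190]
e=wonz(f([(208,182),(325,182),(208,424),(324,424)]),112,st);print(e.round(1),e.mean(0))
print(np.linalg.norm(e[0]-e[2]),np.linalg.norm(e[0]-e[1]))
d=e[1]+e[0]-e[2]-e[3];print(np.degrees(np.arctan2(-d[0],d[1])))
plan([*e.mean(0)[:2],78],100.6)
```

```text
[[ 461.2 -226.7  112. ]
 [ 474.7 -224.1  112. ]
 [ 466.6 -257.   112. ]
 [ 480.5 -254.4  112. ]] [ 470.76361356 -240.53243716  112.        ]
30.782921074309993 13.769084072074778
10.510782656841013
pos [ 470.5 -239.   148.8] rot [-179.83    0.37  100.59] t 2.72 F [-0.3 -0.5  0.6] w 91.3
shares [-0.0022  0.0003  0.1416] turn -0.0003
```

Call:
{"op": "arm_command", "data": {"targets": [[0,-0.002,0,0.05,0],[0,-0.003,0,0.1,0],[0,-0.003,0,0.13,0],[0,-0.003,0,0.141,0],[0,-0.003,0,0.141,0],[0,-0.003,0,0.141,0]]}}

```text
time_s: 3.22
ee_pos: [471.8, -241.3, 79.6]
ee_rot: [-179.9, 0.5, 100.6]
force: [-0.4, -0.4, -0.1]
gripper_width: 91.4
```

Call:
{"op": "arm_command", "data": {"targets": [[0.7,0,0,0,0],[0.7,0,0,0,0],[0.7,0,0,0,0],[0.7,0,0,0,0]], "squeeze": 15}}

```text
time_s: 3.55
ee_pos: [472.2, -241.4, 80.3]
ee_rot: [180.0, 0.5, 100.6]
force: [0.6, 0.0, 0.0]
gripper_width: 67.4
```

Run:
```python
from h import *
np.set_printoptions(suppress=True)
plan([470.8,-240.5,78],100.6)
im=env.grab_frame('wrist')[:,:,::-1]
cv2.imwrite('pics/w4.png',im)
```

```text
pos [ 472.2 -241.4   80.3] rot [179.99   0.5  100.6 ] t 3.55 F [0.6 0.  0. ] w 67.4
shares [ 0.0024 -0.0024  0.0046] turn 0.0001
```

View pics/w4.png

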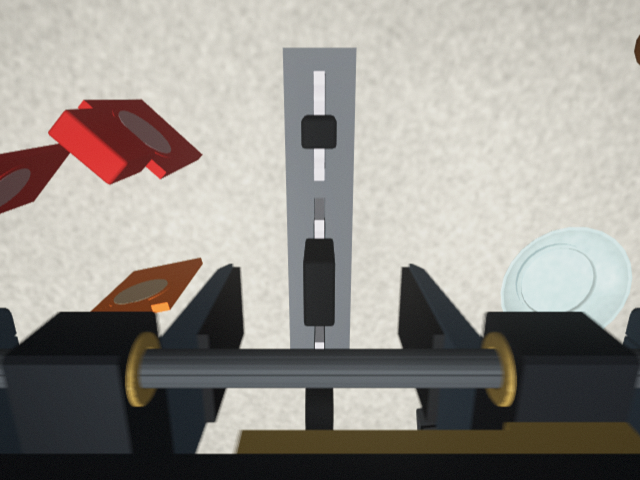

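Call:
{"op": "arm_command", "data": {"targets": [[1,0.001,-0.002,0.004,0],[1,0.001,-0.002,0.004,0],[1,0.001,-0.002,0.004,0],[1,0.001,-0.002,0.004,0],[1,0.001,-0.002,0.004,0],[1,0.001,-0.002,0.004,0],[1,0.001,-0.002,0.004,0],[1,0.001,-0.002,0.004,0]], "squeeze": 15}}

```text
time_s: 4.27
ee_pos: [471.0, -241.1, 78.1]
ee_rot: [-180.0, 0.5, 100.6]
force: [-0.5, 0.2, 0.3]
gripper_width: 10.5
```

Call:
{"op": "arm_command", "data": {"targets": [[1,0,0,0,0],[1,0,0,0,0],[1,0,0,0,0],[1,0,0,0,0]], "squeeze": 40}}

```text
time_s: 4.6
ee_pos: [471.0, -241.1, 78.1]
ee_rot: [-180.0, 0.5, 100.6]
force: [0.3, -0.8, -0.7]
gripper_width: 0.2
```

Run:
```python
from h import *
np.set_printoptions(suppress=True)
plan([470.8,-240.5,220],100.6)
im=env.grab_frame('wrist')[:,:,::-1]
cv2.imwrite('pics/w5.png',im)
```

```text
pos [ 471.  -241.1   78.1] rot [-179.98    0.49  100.6 ] t 4.6 F [ 0.3 -0.8 -0.7] w 0.2
shares [-0.0012 -0.0002 -0.2838] turn 0.0001
```

View pics/w5.png

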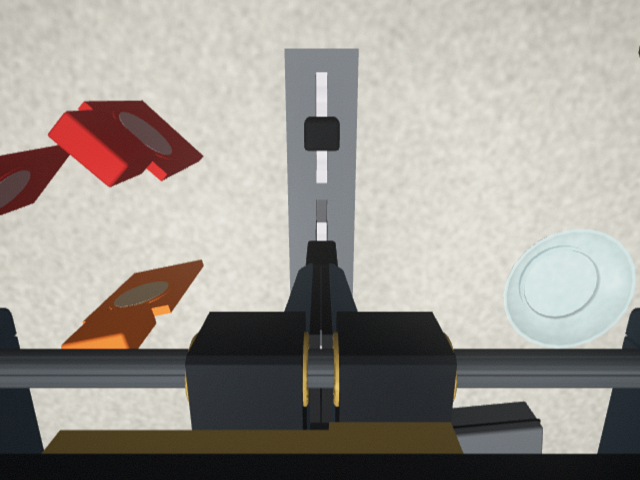

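Run:
```python
from h import *
im=cv2.imread('pics/w5.png')
c=cv2.resize(im[190:440,240:400],None,fx=2.4*2,fy=2.4,interpolation=cv2.INTER_CUBIC)
c=cv2.resize(im[190:350,260:380],None,fx=3.7*1.7,fy=3.7,interpolation=cv2.INTER_CUBIC)
cv2.imwrite('pics/w5a.png',cv2.convertScaleAbs(c,alpha=2.5,beta=20))
s=env.grab_frame('scene')[:,:,::-1];cv2.imwrite('pics/s5.png',cv2.convertScaleAbs(cv2.resize(s[130:330,100:340],None,fx=3,fy=3,interpolation=cv2.INTER_CUBIC),alpha=1.6,beta=10))
st=pose();print(wproj([[470.8,-240.5,112],st[0],[470.8,-240.5,8]],st),st[2]['gripper_width'])
```

```text
[[323.14337273 300.04276482]
 [322.94903841 271.58090794]
 [322.24591162 230.3223276 ]] 0.49679662950380377
```

View pics/w5a.png

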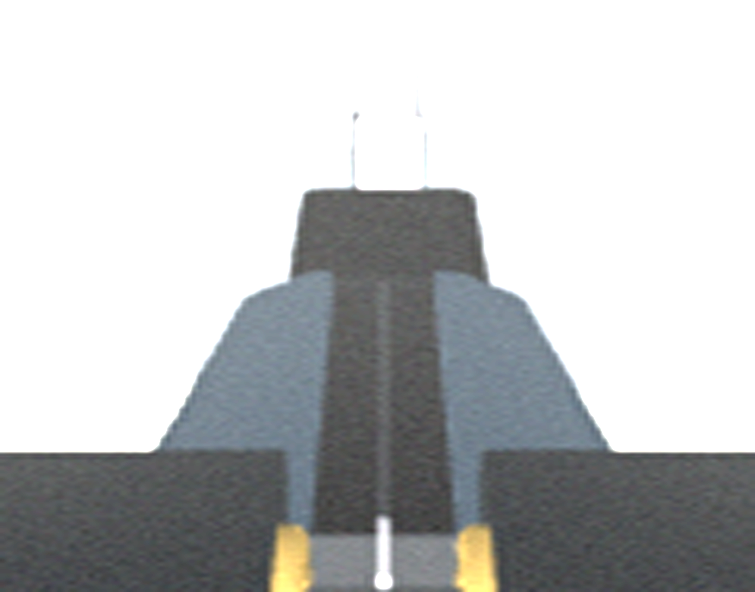

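View pics/s5.png

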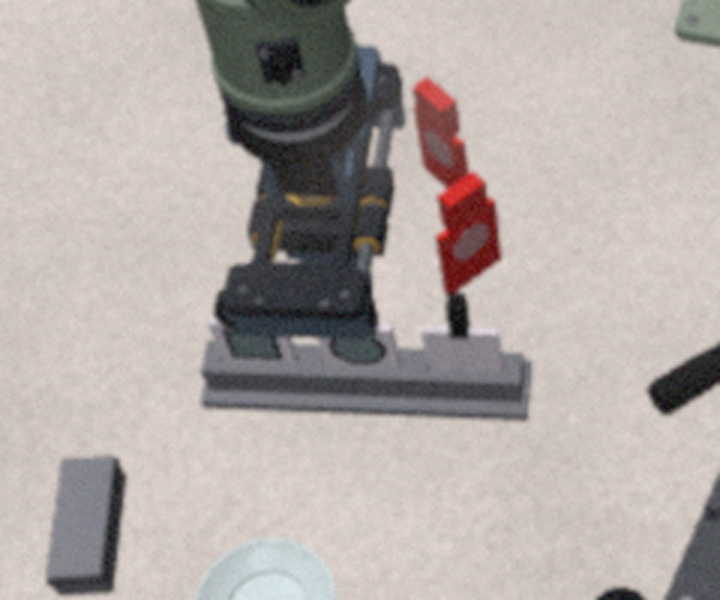

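Run:
```python
from h import *
st=pose();p,R,s=st
w=lambda L:p+np.array(L,float)@R.T
L=[(0,0,0),(16,0,0),(-16,0,0),(16,45.5,0),(16,59,0),(0,45.5,0),(0,59,0),(0,45,-19),(0,0,-19),(16,7,-19),(16,7,0),(16,0,-60),(38,89,-79),(-38,89,-79),(38,-89,-79)]
for l,a,b in zip(L,wproj(w(L),st),proj('scene',w(L))): print(l,a.round(0),b.round(0),(3*(b-[100,130])).round(0))
```

```text
(0, 0, 0) [323. 272.] [217. 238.] [351. 325.]
(16, 0, 0) [323. 242.] [225. 239.] [375. 326.]
(-16, 0, 0) [323. 300.] [209. 238.] [327. 324.]
(16, 45.5, 0) [413. 242.] [222. 258.] [366. 385.]
(16, 59, 0) [440. 242.] [221. 265.] [363. 404.]
(0, 45.5, 0) [411. 272.] [214. 258.] [341. 384.]
(0, 59, 0) [437. 272.] [213. 264.] [338. 403.]
(0, 45, -19) [418. 287.] [212. 253.] [337. 368.]
(0, 0, -19) [323. 287.] [216. 233.] [347. 309.]
(16, 7, -19) [338. 255.] [223. 236.] [370. 319.]
(16, 7, 0) [337. 242.] [225. 242.] [374. 335.]
(16, 0, -60) [324. 293.] [221. 221.] [364. 274.]
(38, 89, -79) [607. 254.] [226. 258.] [377. 383.]
(-38, 89, -79) [567. 449.] [182. 256.] [246. 377.]
(38, -89, -79) [ 42. 255.] [237. 178.] [412. 144.]
```

Run:
```python
import cv2
im=cv2.imread('pics/w3.png')
c=cv2.resize(im[240:440,400:520],None,fx=4,fy=3,interpolation=cv2.INTER_CUBIC)
cv2.imwrite('pics/w3b.png',cv2.convertScaleAbs(c,alpha=3,beta=10))
```

```text
(no output)
```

View pics/w3b.png

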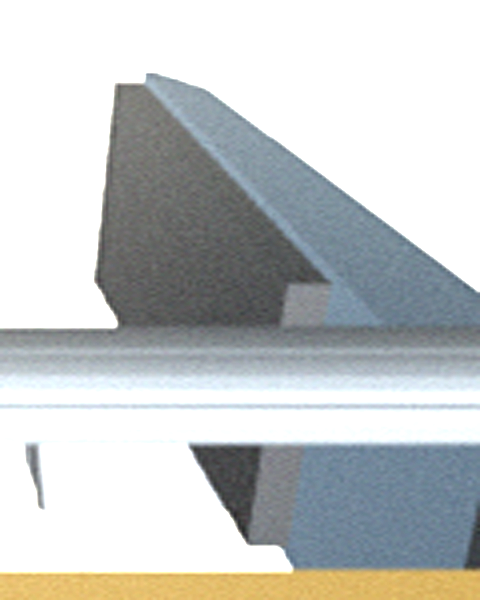

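Run:
```python
from h import *
from scipy.optimize import least_squares
c=env.camera_params('wrist');H=np.array(c['hand_eye'])
def pr(L):
    q=((np.array(L,float)-H[:3,3])@H[:3,:3])@c['camera_matrix'].T;return q[:,:2]/q[:,2:]
obs=np.array([(429,268.3),(424,333.3)])
f=lambda p:(pr([(p[0]+16,p[1],p[2]),(p[0]-16,p[1],p[2])])-obs).ravel()
q=least_squares(f,[0,45,0]);print(q.x,q.fun)
for h in (0,-20,-35,-40):print(h,pr([(16,45.5,h),(-16,45.5,h)]).round(1).tolist())
```

```text
[ -1.61787232  46.17308703 -31.53582793] [ 0.06440135  0.00508558 -0.06762539 -0.00534017]
0 [[412.9, 242.1], [409.1, 299.7]]
-20 [[421.8, 255.7], [417.3, 318.0]]
-35 [[429.7, 267.8], [424.5, 334.1]]
-40 [[432.6, 272.2], [427.1, 340.0]]
```

The fingers shut to 0.2 mm. The pads sit at about tool z = -35, as the wrist picture gives: 267.8/334.1 px predicted against 268/333 seen. The real fingertips are therefore about 35 mm above the reported TCP, and the fingers closed just over the grip's top. I'll open, go about 36 mm lower and grasp again.

Call:
{"op": "arm_command", "data": {"targets": [[0.4,0,0,-0.01,0],[0.4,0,0,-0.01,0],[0.4,0,0,-0.01,0],[0.4,0,0,-0.01,0],[0.4,0,0,-0.01,0],[0.4,0,0,-0.01,0],[0.4,0,0,-0.01,0],[0.4,0,0,-0.01,0]], "squeeze": 15}}

```text
time_s: 5.37
ee_pos: [471.0, -241.0, 83.0]
ee_rot: [-180.0, 0.5, 100.6]
force: [-0.5, -0.2, 0.4]
gripper_width: 50.9
```

Run:
```python
from h import *
np.set_printoptions(suppress=True)
plan([470.8,-240.5,42],100.6)
im=env.grab_frame('wrist')[:,:,::-1]
cv2.imwrite('pics/w6.png',im)
```

```text
pos [ 471. -241.   83.] rot [-179.98    0.48  100.61] t 5.37 F [-0.5 -0.2  0.4] w 50.9
shares [ 0.0017 -0.0001  0.0821] turn 0.0001
```

View pics/w6.png

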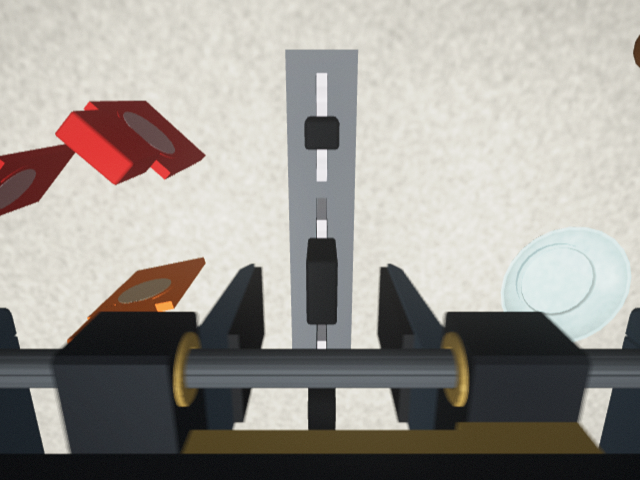

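The grip (306–337) lies centred between the fingers (263–378). I'll go down and grasp.

Call:
{"op": "arm_command", "data": {"targets": [[0.45,0.001,0,0.02,0],[0.45,0.002,0,0.04,0],[0.45,0.002,0,0.06,0],[0.45,0.002,0,0.074,0],[0.45,0.002,0,0.08,0],[0.45,0.002,0,0.08,0]]}}

```text
time_s: 5.92
ee_pos: [470.1, -240.0, 41.7]
ee_rot: [-179.9, 0.4, 100.6]
force: [0.9, -0.1, 0.1]
gripper_width: 50.1
```

Call:
{"op": "arm_command", "data": {"targets": [[0.95,0,0,0,0],[0.95,0,0,0,0],[0.95,0,0,0,0],[0.95,0,0,0,0],[0.95,0,0,0,0],[0.95,0,0,0,0],[0.95,0,0,0,0]], "squeeze": 15}}

```text
time_s: 6.5
ee_pos: [470.4, -240.1, 42.0]
ee_rot: [-179.9, 0.4, 100.6]
force: [1.0, 0.7, -0.2]
gripper_width: 14.2
```

Run:
```python
from h import *
np.set_printoptions(suppress=True)
plan([470.8,-240.5,42],100.6)
im=env.grab_frame('wrist')[:,:,::-1]
cv2.imwrite('pics/w7.png',im)
```

```text
pos [ 470.4 -240.1   42. ] rot [-179.9     0.41  100.6 ] t 6.5 F [ 1.   0.7 -0.2] w 14.2
shares [-0.001   0.0007 -0.0001] turn -0.0
```

View pics/w7.png

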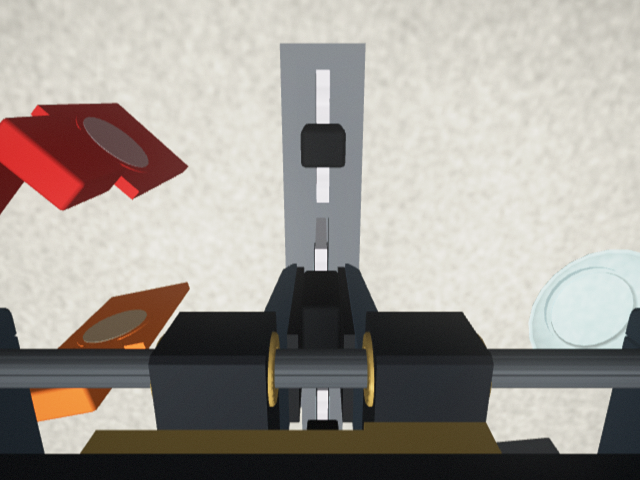

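The width is 14.2 mm, so the grip is held. I'll squeeze harder and lift.

Call:
{"op": "arm_command", "data": {"targets": [[0.95,0,0,0,0],[0.95,0,0,0,0],[0.95,0,0,-0.02,0],[0.95,0,0,-0.05,0],[0.95,0,0,-0.1,0],[0.95,0,0,-0.16,0],[0.95,0,0,-0.22,0],[0.95,0,0,-0.26,0]], "squeeze": 40}}

```text
time_s: 7.22
ee_pos: [470.8, -239.5, 175.4]
ee_rot: [180.0, 0.5, 100.6]
force: [0.4, -0.1, -1.6]
gripper_width: 13.7
```

Run:
```python
from h import *
np.set_printoptions(suppress=True)
plan([509,67,180],80.5)
cv2.imwrite('pics/w8.png',env.grab_frame('wrist')[:,:,::-1])
s=env.grab_frame('scene')[:,:,::-1];cv2.imwrite('pics/s8.png',cv2.convertScaleAbs(cv2.resize(s[130:330,100:340],None,fx=3,fy=3,interpolation=cv2.INTER_CUBIC),alpha=1.6,beta=10))
```

```text
pos [ 470.8 -239.5  175.4] rot [179.97   0.54 100.6 ] t 7.22 F [ 0.4 -0.1 -1.6] w 13.7
shares [ 0.5883  0.1879 -0.0146] turn 0.4467
```

View pics/s8.png

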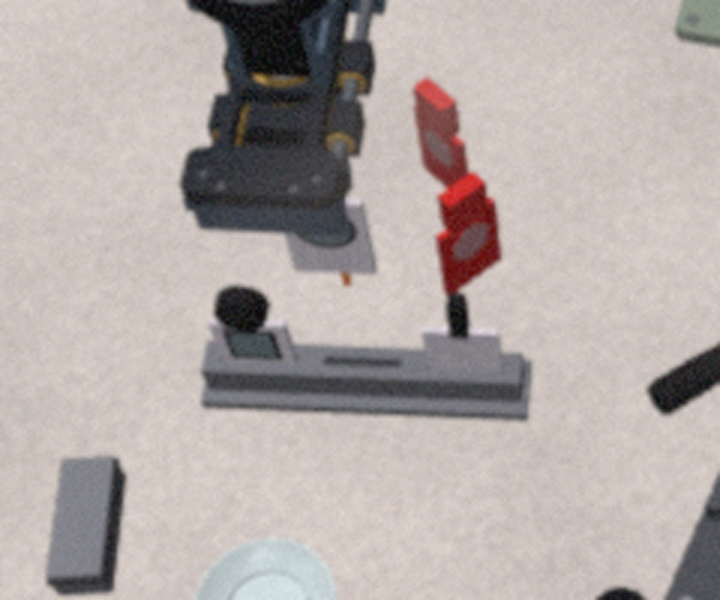

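View pics/w8.png

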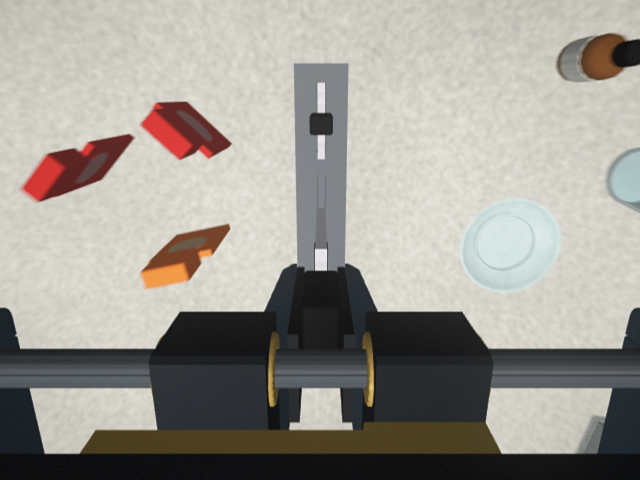

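The wanted filter hangs square in the grip and the other two still stand in the rack. I'll carry it to the carriage.

Call:
{"op": "arm_command", "data": {"targets": [[0.95,0.05,0.016,-0.01,0.06],[0.95,0.12,0.038,-0.01,0.12],[0.95,0.2,0.064,-0.01,0.18],[0.95,0.28,0.09,-0.01,0.24],[0.95,0.36,0.115,-0.01,0.3],[0.95,0.44,0.14,-0.01,0.36],[0.95,0.51,0.164,-0.01,0.41],[0.95,0.56,0.179,-0.01,0.44]]}}

```text
time_s: 7.98
ee_pos: [507.7, 54.6, 176.9]
ee_rot: [179.7, 0.6, 80.8]
force: [0.8, -0.3, -1.7]
gripper_width: 13.5
```

Run:
```python
from h import *
plan([509,67,160],80.5)
```

```text
pos [507.7  54.6 176.9] rot [179.68   0.57  80.81] t 7.98 F [ 0.8 -0.3 -1.7] w 13.5
shares [ 0.0253 -0.0015  0.0335] turn 0.0068
```

Call:
{"op": "arm_command", "data": {"targets": [[0.95,0.02,-0.001,0.015,0.007],[0.95,0.025,-0.001,0.033,0.007],[0.95,0.025,-0.001,0.033,0.007],[0.95,0.025,-0.001,0.033,0.007],[0.95,0.025,-0.001,0.033,0.007]]}}

```text
time_s: 8.4
ee_pos: [508.9, 65.6, 160.0]
ee_rot: [179.7, 0.6, 80.4]
force: [0.1, -0.9, -0.9]
gripper_width: 13.6
```

Run:
```python
from h import *
np.set_printoptions(suppress=True)
st=pose();plan([509,67,160],80.5,st=st)
im=env.grab_frame('wrist')[:,:,::-1]
cv2.imwrite('pics/w9.png',im)
cv2.imwrite('pics/w9a.png',cv2.resize(im[150:350,270:390],None,fx=3.7*1.5,fy=3,interpolation=cv2.INTER_CUBIC))
print(st[0],st[2]['ee_rot'])
```

```text
pos [508.9  65.6 160. ] rot [179.72   0.62  80.43] t 8.4 F [ 0.1 -0.9 -0.9] w 13.6
shares [ 0.0028 -0.0003 -0.0001] turn -0.0016
[508.9358973   65.58774713 159.98648626] [179.72186573   0.6153715   80.42586859]
```

View pics/w9.png

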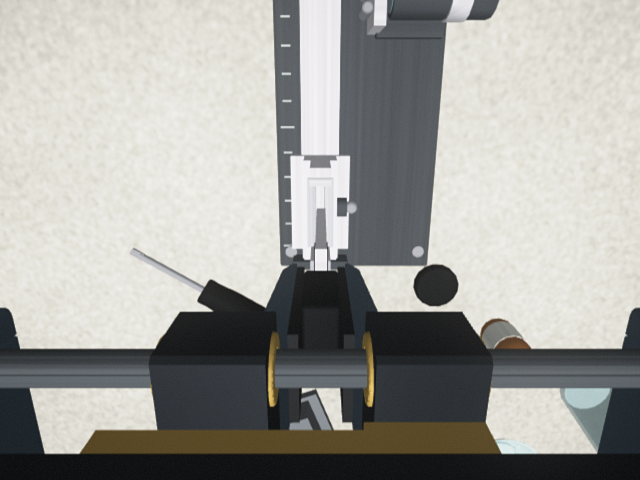

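View pics/w9a.png

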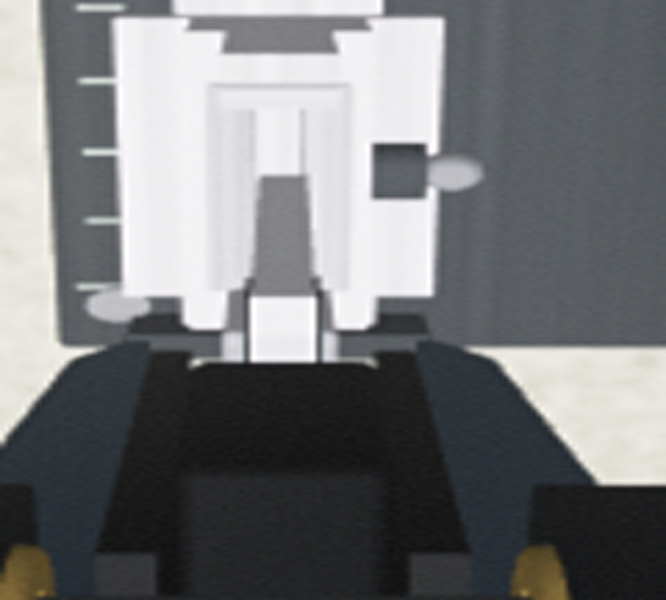

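Run:
```python
from h import *
R=Ro.from_euler('xyz',[179.722,.615,80.43],degrees=True).as_matrix()
st=(np.array([508.94,65.59,159.99]),R,None)
f=lambda a:np.array(a)/[5.55,3]+[270,150]
a=np.radians(-9.55);ex=np.array([np.cos(a),np.sin(a)]);ey=np.array([-np.sin(a),np.cos(a)])
o=np.array([509,67])
def sh(n,uv,z):
    W=wonz(f(uv),z,st)[:,:2];print(n,W.round(1).tolist(),'rail-frame dx,dy:',np.c_[(W-o)@ex,(W-o)@ey].round(1).tolist())
sh('floor edges near/far',[(254,170),(303,170),(255,108),(302,108)],30)
sh('ball',[(455,174)],40)
sh('carriage side edges',[(113,16),(445,16),(124,295),(435,295)],40)
sh('wall top flare outer',[(208,84),(352,84)],55)
sh('blade bottom z126',[(260,176),(310,176)],126)
sh('blade top z196',[(248,295),(318,295)],196)
sh('plate L edge',[(42,0),(60,340)],12)
print(np.degrees(np.arctan2(*(lambda d:(-d[0],d[1]))((wonz(f([(42,0)]),12,st)-wonz(f([(60,340)]),12,st))[0]))))
```

```text
floor edges near/far [[504.6, 67.6], [511.6, 66.4], [507.6, 84.2], [514.2, 83.1]] rail-frame dx,dy: [[-4.4, -0.1], [2.7, -0.2], [-4.2, 16.7], [2.5, 16.7]]
ball [[532.8, 64.3]] rail-frame dx,dy: [[23.9, 1.3]]
carriage side edges [[493.0, 112.4], [537.4, 104.9], [480.7, 39.2], [525.1, 31.6]] rail-frame dx,dy: [[-23.3, 42.2], [21.7, 42.1], [-23.3, -32.1], [21.7, -32.2]]
wall top flare outer [[503.5, 96.0], [522.2, 92.8]] rail-frame dx,dy: [[-10.2, 27.7], [8.7, 27.7]]
blade bottom z126 [[509.7, 90.1], [514.8, 89.3]] rail-frame dx,dy: [[-3.2, 22.9], [2.0, 22.9]]
blade top z196 [[509.1, 91.1], [514.3, 90.2]] rail-frame dx,dy: [[-3.9, 23.8], [1.4, 23.8]]
plate L edge [[481.2, 115.1], [464.5, 17.5]] rail-frame dx,dy: [[-35.4, 42.8], [-35.6, -56.1]]
-9.684063521889824
```

Run:
```python
import cv2
im=cv2.imread('pics/w9.png')
c=im[150:275,285:360]
g=cv2.convertScaleAbs(c,alpha=1.6,beta=-150)
cv2.imwrite('pics/w9b.png',cv2.resize(g,None,fx=8,fy=4.8,interpolation=cv2.INTER_CUBIC))
```

```text
(no output)
```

View pics/w9b.png

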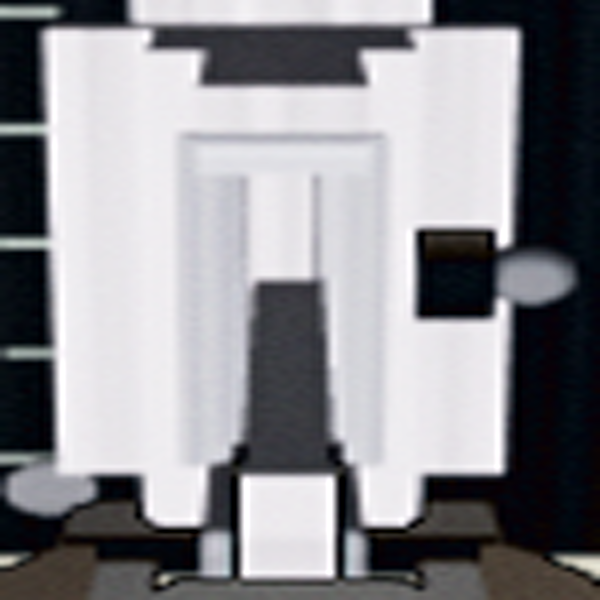

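Run:
```python
from h import *
R=Ro.from_euler('xyz',[179.722,.615,80.43],degrees=True).as_matrix()
st=(np.array([508.94,65.59,159.99]),R,None)
f=lambda a:np.array(a)/[8,4.8]+[285,150]
a=np.radians(-9.6);ex=np.array([np.cos(a),np.sin(a)]);ey=np.array([-np.sin(a),np.cos(a)])
o=np.array([509,67])
def sh(n,uv,z):
    W=wonz(f(uv),z,st)[:,:2];print(n,z,np.c_[(W-o)@ex,(W-o)@ey].round(1).tolist())
sh('post front/bevel start',[(285,86),(285,135)],92)
for z in (82,86,90):sh('bevel end',[(280,175)],z)
for z in (45,50,55):sh('box',[(418,230),(418,318)],z)
for z in (37,40,43): sh('ball',[(537,277)],z)
for z in (30,33,40):sh('edges',[(45,28),(58,472)],z)
sh('post bottom front',[(150,28)],12+8)
```

```text
post front/bevel start 92 [[-0.8, 40.9], [-0.8, 34.4]]
bevel end 82 [[-1.2, 26.9]]
bevel end 86 [[-1.2, 27.7]]
bevel end 90 [[-1.2, 28.5]]
box 45 [[12.1, 10.5], [12.3, -4.0]]
box 50 [[11.9, 11.7], [12.0, -2.6]]
box 55 [[11.6, 12.8], [11.8, -1.2]]
ball 37 [[24.3, 0.7]]
ball 40 [[24.0, 1.5]]
ball 43 [[23.8, 2.3]]
edges 30 [[-23.8, 40.5], [-24.0, -35.7]]
edges 33 [[-23.6, 40.8], [-23.8, -34.6]]
edges 40 [[-23.1, 41.8], [-23.4, -32.1]]
post bottom front 20 [[-13.9, 39.1]]
```

The slot's centre is at dx −0.8 mm and the blade's bottom at −0.6 mm, so they are aligned across. Along the rail the blade needs about +3.3 mm. I'll correct that and lower to just above the posts.

Run:
```python
from h import *
plan([509.3,68.9,131],80.4)
```

```text
pos [509.2  65.6 160.3] rot [179.67   0.59  80.4 ] t 8.45 F [-0.1 -1.3 -1.2] w 13.9
shares [ 0.0071 -0.0013  0.0586] turn 0.0001
```

Call:
{"op": "arm_command", "data": {"targets": [[0.95,0.004,-0.001,0.02,0],[0.95,0.007,-0.001,0.04,0],[0.95,0.007,-0.001,0.058,0],[0.95,0.007,-0.001,0.058,0],[0.95,0.007,-0.001,0.058,0],[0.95,0.007,-0.001,0.058,0]]}}

```text
time_s: 8.95
ee_pos: [509.5, 68.8, 131.2]
ee_rot: [179.7, 0.6, 80.4]
force: [-0.4, 0.6, -0.3]
gripper_width: 13.9
```

Run:
```python
from h import *
np.set_printoptions(suppress=True)
st=pose();plan([509.3,68.9,64],80.4,st=st)
im=env.grab_frame('wrist')[:,:,::-1]
cv2.imwrite('pics/w10.png',im)
g=cv2.convertScaleAbs(im[140:280,275:375],alpha=1.6,beta=-150)
cv2.imwrite('pics/w10a.png',cv2.resize(g,None,fx=7,fy=4.2,interpolation=cv2.INTER_CUBIC))
print(st[0],st[2]['ee_rot'])
```

```text
pos [509.5  68.8 131.2] rot [179.68   0.6   80.4 ] t 8.95 F [-0.4  0.6 -0.3] w 13.9
shares [ 0.0016 -0.0013  0.1345] turn 0.0001
[509.54708473  68.75850532 131.24121897] [179.67648564   0.59703811  80.40388825]
```

View pics/w10a.png

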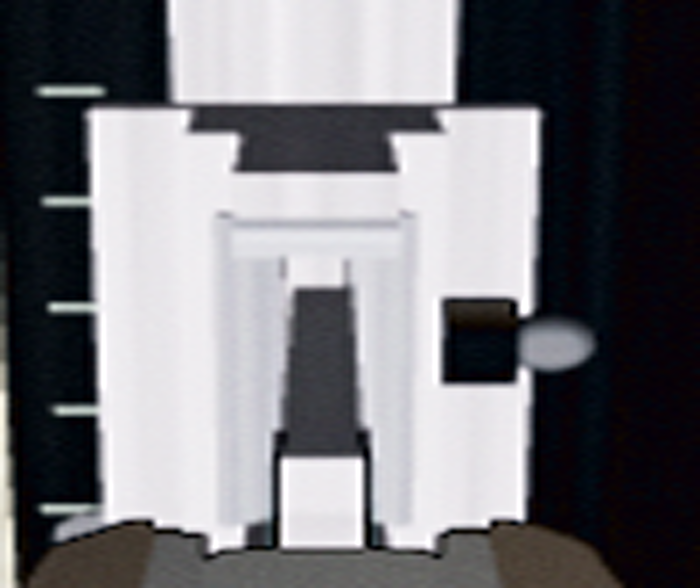

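Run:
```python
from h import *
R=Ro.from_euler('xyz',[179.676,.597,80.404],degrees=True).as_matrix()
st=(np.array([509.54,68.76,131.24]),R,None)
f=lambda a:np.array(a)/[7,4.2]+[275,140]
a=np.radians(-9.6);ex=np.array([np.cos(a),np.sin(a)]);ey=np.array([-np.sin(a),np.cos(a)])
o=np.array([509,67])
def sh(n,uv,z):
    W=wonz(f(uv),z,st)[:,:2];print(n,z,np.c_[(W-o)@ex,(W-o)@ey].round(1).tolist())
sh('floor',[(285,270),(351,270)],30)
sh('sides',[(87,108),(541,108),(103,520),(527,520)],32)
sh('blade bot',[(294,288),(350,288)],97)
sh('blade top',[(280,455),(364,455)],167)
sh('post',[(315,172),(315,222)],92)
for z in(82,86):sh('bevel end',[(315,258)],z)
sh('ball',[(557,345)],40)
print((st[0][:2]-o)@ex,(st[0][:2]-o)@ey)
```

```text
floor 30 [[-4.1, 12.2], [2.8, 12.2]]
sides 32 [[-24.1, 40.8], [21.9, 40.7], [-24.1, -33.9], [22.1, -34.0]]
blade bot 97 [[-3.0, 26.1], [1.6, 26.1]]
blade top 167 [[-3.7, 26.9], [1.3, 26.9]]
post 92 [[-1.3, 41.3], [-1.3, 34.3]]
bevel end 82 [[-1.2, 26.8]]
bevel end 86 [[-1.2, 27.7]]
ball 40 [[23.8, 1.4]]
0.23892486579775207 1.8254081484707925
```

Run:
```python
from h import *
plan([509.5,69.05,95],80.4)
plan([509.5,69.05,64],80.4)
```

```text
pos [509.8  68.8 131.5] rot [179.64   0.59  80.4 ] t 9.0 F [ 0.6  0.2 -2.1] w 13.7
shares [ 0.0012 -0.0011  0.073 ] turn 0.0001
pos [509.8  68.8 131.5] rot [179.64   0.59  80.4 ] t 9.0 F [ 0.6  0.2 -2.1] w 13.7
shares [ 0.0018 -0.0014  0.135 ] turn 0.0001
```

Call:
{"op": "arm_command", "data": {"targets": [[0.95,0.001,-0.001,0.02,0],[0.95,0.001,-0.001,0.04,0],[0.95,0.001,-0.001,0.06,0],[0.95,0.001,-0.001,0.073,0],[0.95,0.001,-0.001,0.073,0],[0.95,0.001,-0.001,0.073,0]]}}

```text
time_s: 9.5
ee_pos: [509.1, 69.0, 94.3]
ee_rot: [179.7, 0.6, 80.4]
force: [0.5, -0.3, 0.2]
gripper_width: 13.8
```

Run:
```python
from h import *
np.set_printoptions(suppress=True)
st=pose();plan([509.5,69.05,64],80.4,st=st)
im=env.grab_frame('wrist')[:,:,::-1]
cv2.imwrite('pics/w11.png',im)
g=cv2.convertScaleAbs(im[140:280,270:370],alpha=1.6,beta=-150)
cv2.imwrite('pics/w11a.png',cv2.resize(g,None,fx=7,fy=4.2,interpolation=cv2.INTER_CUBIC))
```

```text
pos [509.1  69.   94.3] rot [179.73   0.61  80.41] t 9.5 F [ 0.5 -0.3  0.2] w 13.8
shares [0.001  0.0005 0.0606] turn 0.0002
```

View pics/w11a.png

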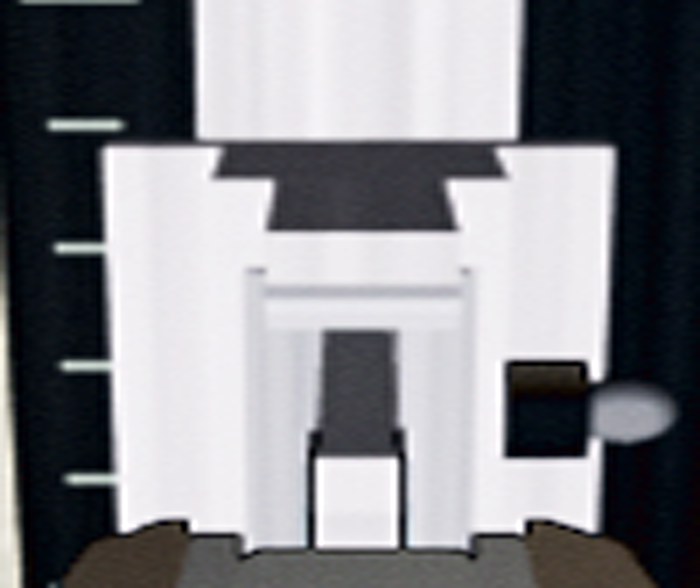

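The blade's front edge (320–398, centre 360) sits central between the side walls (248–472, centre 360). There is no contact force, so I'll go down into the slot.

Call:
{"op": "arm_command", "data": {"targets": [[0.95,0.001,0,0.01,0],[0.95,0.001,0,0.02,0],[0.95,0.001,0,0.03,0],[0.95,0.001,0,0.04,0],[0.95,0.001,0,0.04,0]]}}

```text
time_s: 9.97
ee_pos: [509.0, 69.1, 73.7]
ee_rot: [179.8, 0.6, 80.4]
force: [0.1, 0.3, -0.6]
gripper_width: 14.0
```

Run:
```python
from h import *
plan([509.3,69.05,64],80.4)
```

```text
pos [509.   69.1  73.7] rot [179.76   0.62  80.41] t 9.97 F [ 0.1  0.3 -0.6] w 14.0
shares [0.0001 0.0005 0.0193] turn 0.0002
```

Call:
{"op": "arm_command", "data": {"targets": [[0.95,0,0,0.006,0],[0.95,0,0,0.012,0],[0.95,0,0,0.017,0],[0.95,0,0,0.021,0],[0.95,0,0,0.021,0],[0.95,0,0,0.021,0]]}}

```text
time_s: 10.47
ee_pos: [509.0, 69.0, 63.9]
ee_rot: [179.8, 0.6, 80.4]
force: [-2.5, -0.7, 4.9]
gripper_width: 13.9
```

Contact is at z = 63.9, as predicted for the slot floor. I'll press a bit further to be sure it is seated.

Call:
{"op": "arm_command", "data": {"targets": [[0.95,0,0,0.003,0],[0.95,0,0,0.004,0],[0.95,0,0,0.004,0]]}}

```text
time_s: 10.72
ee_pos: [509.1, 69.0, 63.8]
ee_rot: [179.7, 0.6, 80.4]
force: [-4.5, -0.5, 12.6]
gripper_width: 13.7
```

Run:
```python
from h import *
np.set_printoptions(suppress=True)
st=pose();plan([509.3,69.05,64],80.4,st=st)
im=env.grab_frame('wrist')[:,:,::-1]
cv2.imwrite('pics/w12.png',im)
s=env.grab_frame('scene')[:,:,::-1];cv2.imwrite('pics/s12.png',cv2.convertScaleAbs(cv2.resize(s[200:400,300:520],None,fx=3,fy=3,interpolation=cv2.INTER_CUBIC),alpha=1.6,beta=10))
```

```text
pos [509.1  69.   63.8] rot [179.71   0.61  80.4 ] t 10.72 F [-4.5 -0.5 12.6] w 13.7
shares [ 0.0002  0.0004 -0.0003] turn 0.0001
```

View pics/w12.png

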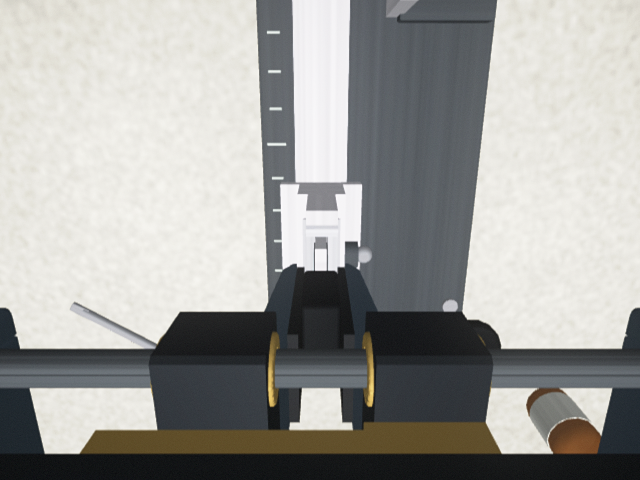

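View pics/s12.png

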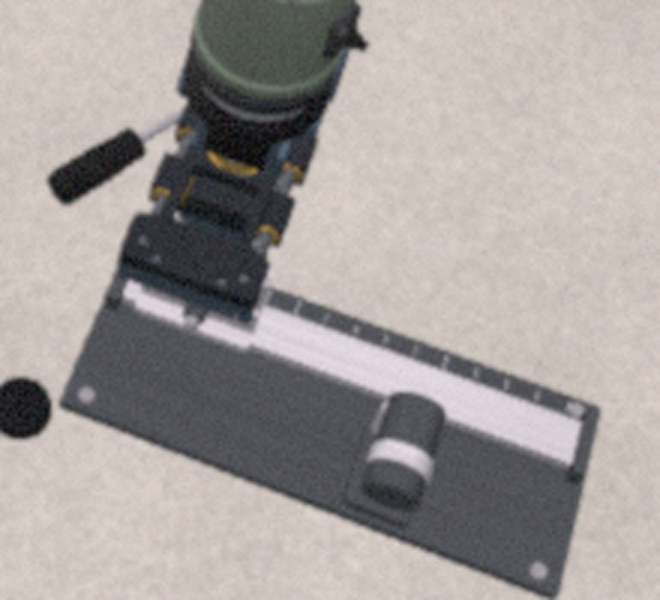

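Run:
```python
from h import *
plan([509.2+16.7,69+98.6,64.0],80.4)
plan([509.2,69,64.0],80.4)
```

```text
pos [509.1  69.   63.8] rot [179.71   0.61  80.41] t 10.82 F [-4.   0.  12.1] w 13.7
shares [ 0.2001  0.0004 -0.0025] turn 0.0002
pos [509.1  69.   63.8] rot [179.71   0.61  80.41] t 10.82 F [-4.   0.  12.1] w 13.7
shares [ 0.0001  0.0003 -0.0003] turn 0.0002
```

Call:
{"op": "arm_command", "data": {"targets": [[0.95,0.006,0,0,0],[0.95,0.02,0,0,0],[0.95,0.045,0,0,0],[0.95,0.075,0,-0.001,0],[0.95,0.105,0,-0.001,0],[0.95,0.135,0,-0.001,0],[0.95,0.16,0,-0.002,0],[0.95,0.16,0,-0.002,0]]}}

```text
time_s: 11.48
ee_pos: [523.5, 151.2, 63.9]
ee_rot: [179.6, 0.5, 80.5]
force: [-0.1, 1.7, 1.7]
gripper_width: 14.0
```

Run:
```python
from h import *
np.set_printoptions(suppress=True)
st=pose();plan([509.2+16.7,69+98.6,64],80.4,st=st)
im=env.grab_frame('wrist')[:,:,::-1]
cv2.imwrite('pics/w13.png',im)
s=env.grab_frame('scene')[:,:,::-1];cv2.imwrite('pics/s13.png',cv2.convertScaleAbs(cv2.resize(s[200:400,300:520],None,fx=3,fy=3,interpolation=cv2.INTER_CUBIC),alpha=1.6,beta=10))
```

```text
pos [523.5 151.2  63.9] rot [179.64   0.46  80.5 ] t 11.48 F [-0.1  1.7  1.7] w 14.0
shares [ 0.0332 -0.0006 -0.0004] turn 0.0023
```

View pics/w13.png

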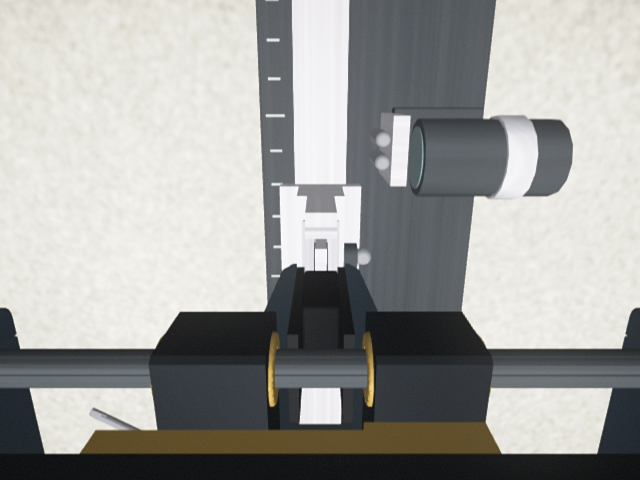

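View pics/s13.png

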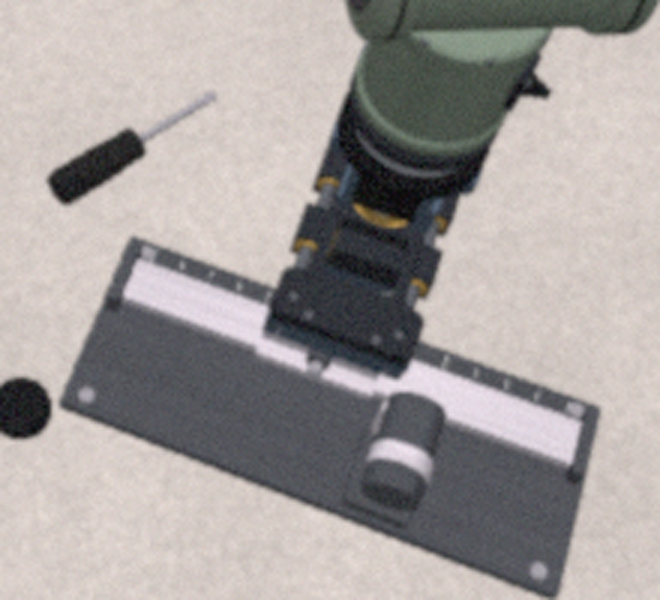

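Run:
```python
from h import *
im=cv2.imread('pics/w13.png')
cv2.imwrite('pics/w13a.png',cv2.resize(im[100:275,340:430],None,fx=6,fy=3.4,interpolation=cv2.INTER_CUBIC))
```

```text
(no output)
```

View pics/w13a.png

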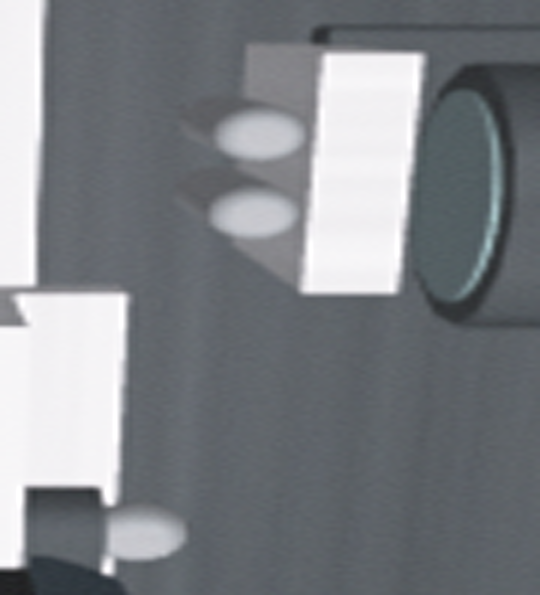

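Run:
```python
from h import *
R=Ro.from_euler('xyz',[179.64,.46,80.5],degrees=True).as_matrix()
st=(np.array([523.5,151.2,63.9]),R,None)
f=lambda a:np.array(a)/[6,3.4]+[340,100]
a=np.radians(-9.6);ex=np.array([np.cos(a),np.sin(a)]);ey=np.array([-np.sin(a),np.cos(a)])
o=np.array([523.5,151.2])
def sh(n,uv,z):
    W=wonz(f(uv),z,st)[:,:2];r=np.c_[(W-o)@ex,(W-o)@ey];print(n,z,r.round(1).tolist(),np.linalg.norm(W[0]-W[-1]).round(1),'mean y',r[:,1].mean().round(1))
for z in (40,45,50,55): sh('ribs',[(260,135),(254,214)],z)
for z in (90,97):sh('lens plate',[(322,52),(425,52),(301,294),(400,294)],z)
sh('ball',[(145,533)],40)
sh('carr front',[(128,294)],32)
sh('carr front left',[(0,0)],32)
W=wonz([[281,185],[360,185]],32,st)[:,:2];print((W-o)@ey,(W-o)@ex)
```

```text
ribs 40 [[31.6, 64.3], [31.6, 52.1]] 12.2 mean y 58.2
ribs 45 [[30.9, 64.7], [30.9, 52.8]] 11.9 mean y 58.8
ribs 50 [[30.1, 65.2], [30.1, 53.5]] 11.6 mean y 59.4
ribs 55 [[29.4, 65.6], [29.4, 54.3]] 11.4 mean y 60.0
lens plate 90 [[27.8, 78.5], [34.8, 78.6], [27.9, 49.4], [34.9, 49.4]] 30.0 mean y 64.0
lens plate 97 [[26.6, 78.8], [33.3, 78.8], [26.7, 50.8], [33.4, 50.8]] 28.8 mean y 64.8
ball 40 [[23.6, -1.3]] 0.0 mean y -1.3
carr front 32 [[21.6, 37.7]] 0.0 mean y 37.7
carr front left 32 [[9.0, 84.1]] 0.0 mean y 84.1
[38.59078812 38.58577889] [-23.41420386  20.86042996]
```

Run:
```python
from h import *
R=Ro.from_euler('xyz',[179.64,.46,80.5],degrees=True).as_matrix()
st=(np.array([523.5,151.2,63.9]),R,None)
a=np.radians(-9.6);ex=np.array([np.cos(a),np.sin(a)]);ey=np.array([-np.sin(a),np.cos(a)])
o=np.array([523.5,151.2])
# lens glass ellipse in crop (458,195); barrel silhouettes
W=wonz(np.array([[458,195]])/[6,3.4]+[340,100],78,st)[:,:2];print((W-o)@ey,(W-o)@ex)
plan([*(o+ey*44),64],80.4)
```

```text
[60.07907866] [40.91998142]
pos [523.  149.3  63.9] rot [179.66   0.52  80.46] t 11.58 F [0.5 0.7 0.9] w 13.8
shares [ 0.0919  0.0005 -0.001 ] turn 0.0013
```

Call:
{"op": "arm_command", "data": {"targets": [[0.95,0.02,0,0,0],[0.95,0.04,0,0,0],[0.95,0.06,0,0,0],[0.95,0.075,0,-0.001,0],[0.95,0.085,0,-0.001,0],[0.95,0.089,0,-0.001,0],[0.95,0.09,0,-0.001,0]]}}

```text
time_s: 12.17
ee_pos: [530.5, 194.3, 63.9]
ee_rot: [179.7, 0.5, 80.5]
force: [-0.4, -0.9, 1.9]
gripper_width: 13.8
```

Run:
```python
from h import *
np.set_printoptions(suppress=True)
a=np.radians(-9.6);ex=np.array([np.cos(a),np.sin(a)]);ey=np.array([-np.sin(a),np.cos(a)])
o=np.array([523.5,151.2])
st=pose();plan([*(o+ey*60.5),64],80.4,st=st);print('along',(st[0][:2]-o)@ey,'across',(st[0][:2]-o)@ex)
im=env.grab_frame('wrist')[:,:,::-1]
cv2.imwrite('pics/w14.png',im)
cv2.imwrite('pics/w14a.png',cv2.resize(im[160:300,270:420],None,fx=4.5,fy=4,interpolation=cv2.INTER_CUBIC))
```

```text
pos [530.5 194.3  63.9] rot [179.66   0.5   80.48] t 12.17 F [-0.4 -0.9  1.9] w 13.8
shares [ 0.0336  0.0006 -0.0004] turn 0.0018
along 43.71207796638576 across -0.26747661161737246
```

View pics/w14a.png

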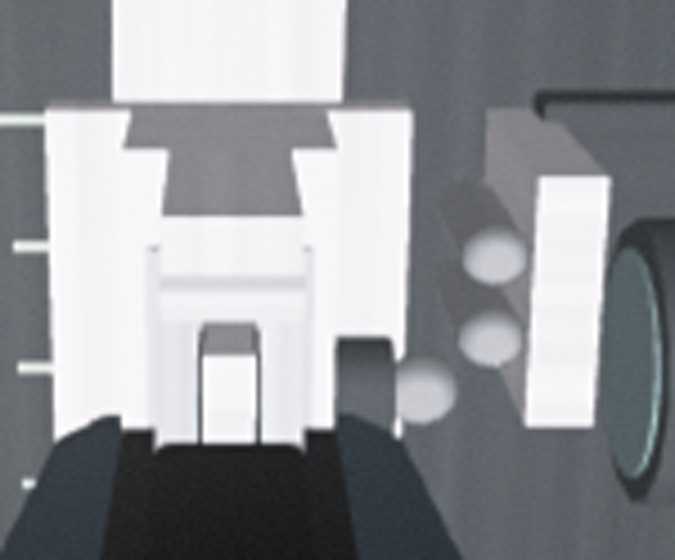

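Run:
```python
from h import *
R=Ro.from_euler('xyz',[179.66,.5,80.48],degrees=True).as_matrix()
st=(np.array([530.5,194.3,63.9]),R,None)
f=lambda a:np.array(a)/[4.5,4]+[270,160]
a=np.radians(-9.6);ex=np.array([np.cos(a),np.sin(a)]);ey=np.array([-np.sin(a),np.cos(a)])
o=np.array([523.5,151.2])
def sh(n,uv,z):
    W=wonz(f(uv),z,st)[:,:2];r=np.c_[(W-o)@ex,(W-o)@ey];print(n,z,r.round(1).tolist(),np.linalg.norm(W[0]-W[-1]).round(1),'mean y',r[:,1].mean().round(1))
for z in (45,50,55,60): sh('ribs',[(495,258),(490,340)],z)
sh('ball',[(425,392)],40)
sh('front',[(48,108),(412,108)],32)
sh('blade front edge top z100',[(228,353)],100)
```

```text
ribs 45 [[30.8, 63.0], [30.7, 51.1]] 11.8 mean y 57.0
ribs 50 [[30.1, 64.4], [30.0, 52.9]] 11.6 mean y 58.7
ribs 55 [[29.3, 65.9], [29.2, 54.6]] 11.3 mean y 60.3
ribs 60 [[28.6, 67.4], [28.5, 56.3]] 11.0 mean y 61.9
ball 40 [[23.5, 41.5]] 0.0 mean y 41.5
front 32 [[-23.9, 81.1], [21.5, 81.1]] 45.4 mean y 81.1
blade front edge top z100 100 [[-1.9, 68.9]] 0.0 mean y 68.9
```

Call:
{"op": "arm_command", "data": {"targets": [[0.95,0.004,0,0,0],[0.95,0.008,0,0,0],[0.95,0.011,0,0,0],[0.95,0.013,0,0,0],[0.95,0.013,0,0,0]]}}

```text
time_s: 12.63
ee_pos: [531.6, 200.8, 63.9]
ee_rot: [179.7, 0.5, 80.5]
force: [-0.2, -0.6, 2.5]
gripper_width: 13.8
```

Call:
{"op": "arm_command", "data": {"targets": [[0.95,0.002,0,0,0],[0.95,0.004,0,0,0],[0.95,0.004,0,0,0]]}}

```text
time_s: 12.88
ee_pos: [531.8, 201.7, 63.9]
ee_rot: [179.7, 0.6, 80.5]
force: [-0.2, -5.0, 4.0]
gripper_width: 13.6
```

Call:
{"op": "arm_command", "data": {"targets": [[0.95,0.002,0,0,0],[0.95,0.004,0,0,0],[0.95,0.004,0,0,0]]}}

```text
time_s: 13.13
ee_pos: [531.8, 201.9, 64.0]
ee_rot: [179.7, 0.8, 80.5]
force: [-0.8, -7.0, 4.9]
gripper_width: 13.9
```

Rib contact at about 51 mm along puts the notch at about 62 mm. I'll push on in small steps.

Call:
{"op": "arm_command", "data": {"targets": [[0.95,0.005,0,0,0],[0.95,0.006,0,0,0],[0.95,0.006,0,0,0]]}}

```text
time_s: 13.38
ee_pos: [531.9, 202.3, 64.1]
ee_rot: [179.7, 1.1, 80.6]
force: [-1.1, -9.3, 5.2]
gripper_width: 13.7
```

Call:
{"op": "arm_command", "data": {"targets": [[0.95,0.006,0,0,0],[0.95,0.007,0,0,0],[0.95,0.007,0,0,0]]}}

```text
time_s: 13.63
ee_pos: [532.2, 204.3, 64.2]
ee_rot: [179.7, 1.2, 80.6]
force: [-0.3, -6.2, 5.1]
gripper_width: 13.7
```

Call:
{"op": "arm_command", "data": {"targets": [[0.95,0.006,0,0,0],[0.95,0.007,0,0,0],[0.95,0.008,0,0,0],[0.95,0.009,0,0,0],[0.95,0.01,0,0,0],[0.95,0.01,0,0,0]]}}

```text
time_s: 14.13
ee_pos: [533.1, 209.8, 64.1]
ee_rot: [179.7, 1.2, 80.6]
force: [-0.4, -1.9, 2.8]
gripper_width: 13.9
```

Run:
```python
from h import *
np.set_printoptions(suppress=True)
a=np.radians(-9.6);ex=np.array([np.cos(a),np.sin(a)]);ey=np.array([-np.sin(a),np.cos(a)])
o=np.array([523.5,151.2])
st=pose();plan([*(o+ey*61.5),64],80.4,st=st);print('along',(st[0][:2]-o)@ey,'across',(st[0][:2]-o)@ex)
im=env.grab_frame('wrist')[:,:,::-1]
cv2.imwrite('pics/w15.png',im)
cv2.imwrite('pics/w15a.png',cv2.resize(im[160:300,270:420],None,fx=4.5,fy=4,interpolation=cv2.INTER_CUBIC))
```

```text
pos [533.1 209.8  64.1] rot [179.7    1.17  80.62] t 14.13 F [-0.4 -1.9  2.8] w 13.9
shares [0.0043 0.0005 0.0002] turn 0.0048
along 59.354923763186015 across -0.2602034376265433
```

View pics/w15a.png

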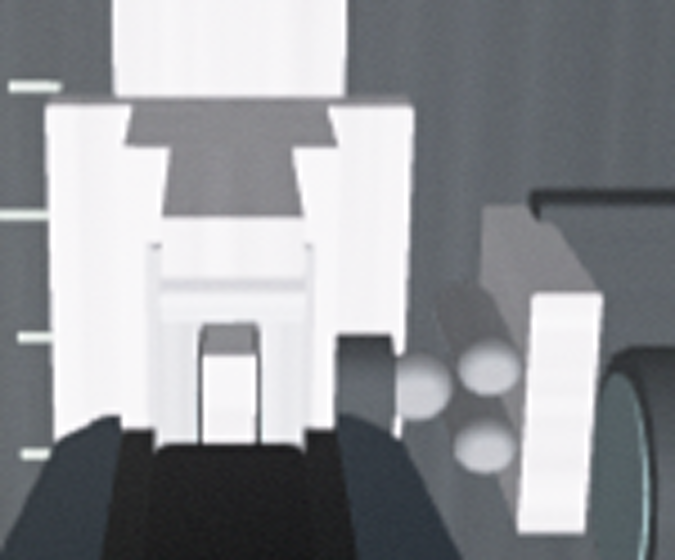

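Run:
```python
from h import *
R=Ro.from_euler('xyz',[179.7,1.17,80.62],degrees=True).as_matrix()
st=(np.array([533.1,209.8,64.1]),R,None)
f=lambda a:np.array(a)/[4.5,4]+[270,160]
a=np.radians(-9.6);ex=np.array([np.cos(a),np.sin(a)]);ey=np.array([-np.sin(a),np.cos(a)])
o=np.array([523.5,151.2])
def sh(n,uv,z):
    W=wonz(f(uv),z,st)[:,:2];r=np.c_[(W-o)@ex,(W-o)@ey];print(n,z,r.round(1).tolist(),np.linalg.norm(W[0]-W[-1]).round(1),'mean y',r[:,1].mean().round(1))
for z in (50,54,58): sh('ribs',[(489,368),(485,447)],z)
sh('ball',[(422,388)],40)
sh('front',[(48,104),(412,104)],32)
plan([*(o+ey*60),64],80.4)
```

```text
ribs 50 [[30.0, 64.4], [30.0, 52.7]] 11.7 mean y 58.6
ribs 54 [[29.4, 65.9], [29.4, 54.5]] 11.5 mean y 60.2
ribs 58 [[28.8, 67.4], [28.8, 56.2]] 11.2 mean y 61.8
ball 40 [[23.1, 57.6]] 0.0 mean y 57.6
front 32 [[-24.0, 97.0], [21.3, 97.1]] 45.3 mean y 97.1
pos [533.2 209.8  64.1] rot [179.7    1.17  80.61] t 14.18 F [-0.3 -1.5  3.3] w 14.0
shares [0.0013 0.0005 0.0003] turn 0.0047
```

Call:
{"op": "arm_command", "data": {"targets": [[0.95,0.002,0,0,0],[0.95,0.002,0,0,0],[0.95,0.002,0,0,0]]}}

```text
time_s: 14.43
ee_pos: [533.4, 211.3, 64.1]
ee_rot: [179.7, 1.1, 80.6]
force: [-0.4, -0.7, 2.5]
gripper_width: 13.9
```

Run:
```python
from h import *
print(pose()[2]['force'],pose()[2]['torque'])
```

```text
[-0.38384299 -0.72376111  2.49317947] [-0.00572237  0.11708313  0.00788371]
```

Call:
{"op": "arm_command", "data": {"targets": [[0.95,0.002,0,0,0],[0.95,0.002,0,0,0],[0.95,0.002,0,0,0]]}}

```text
time_s: 14.68
ee_pos: [533.6, 212.2, 64.1]
ee_rot: [179.7, 1.1, 80.6]
force: [-0.7, -2.2, 2.7]
gripper_width: 13.8
```

Run:
```python
from h import *
np.set_printoptions(suppress=True)
st=pose();print(st[0],st[2]['ee_rot'],st[2]['force'])
im=env.grab_frame('wrist')[:,:,::-1]
cv2.imwrite('pics/w16.png',im)
cv2.imwrite('pics/w16a.png',cv2.resize(im[160:300,270:420],None,fx=4.5,fy=4,interpolation=cv2.INTER_CUBIC))
print(pose()[0],pose()[2]['force'])
```

```text
[533.57136085 212.18187425  64.10249865] [179.69391336   1.13516746  80.61784023] [-0.70839484 -2.16854175  2.66255776]
[533.57991986 212.19698246  64.12714755] [-1.1277387  -2.52440576  3.99617665]
```

View pics/w16a.png

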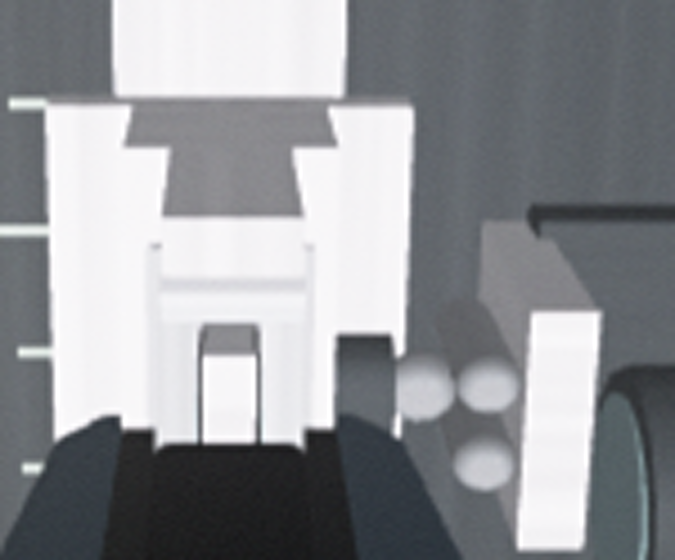

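The ball sits level with the middle of the gap between the two ribs. Allowing for height parallax, the ball is at row 426 and the rib mean at 425. I'll ease off the forward push and press lightly down to be sure the filter is seated.

Call:
{"op": "arm_command", "data": {"targets": [[0.95,0,0,0.001,0],[0.95,0,0,0.002,0],[0.95,0,0,0.002,0],[0.95,0,0,0.002,0]]}}

```text
time_s: 15.07
ee_pos: [533.6, 212.2, 64.0]
ee_rot: [179.7, 1.1, 80.6]
force: [-2.3, -2.6, 9.2]
gripper_width: 14.0
```

Run:
```python
from h import *
np.set_printoptions(suppress=True)
a=np.radians(-9.6);ex=np.array([np.cos(a),np.sin(a)]);ey=np.array([-np.sin(a),np.cos(a)])
o=np.array([523.5,151.2])
st=pose();print(st[0],st[2]['ee_rot'],st[2]['force'],st[2]['gripper_width'],(st[0][:2]-o)@ey)
im=env.grab_frame('wrist')[:,:,::-1]
cv2.imwrite('pics/w17a.png',cv2.resize(im[160:300,270:420],None,fx=4.5,fy=4,interpolation=cv2.INTER_CUBIC))
s=env.grab_frame('scene')[:,:,::-1];cv2.imwrite('pics/s17.png',cv2.convertScaleAbs(cv2.resize(s[150:400,140:520],None,fx=2,fy=2,interpolation=cv2.INTER_CUBIC),alpha=1.6,beta=10))
```

```text
[533.58523883 212.20202377  64.02617669] [179.67270593   1.11304849  80.60939141] [-2.32210328 -2.61852825  9.20014485] 13.977972277727202 61.82965633064801
```

View pics/w17a.png

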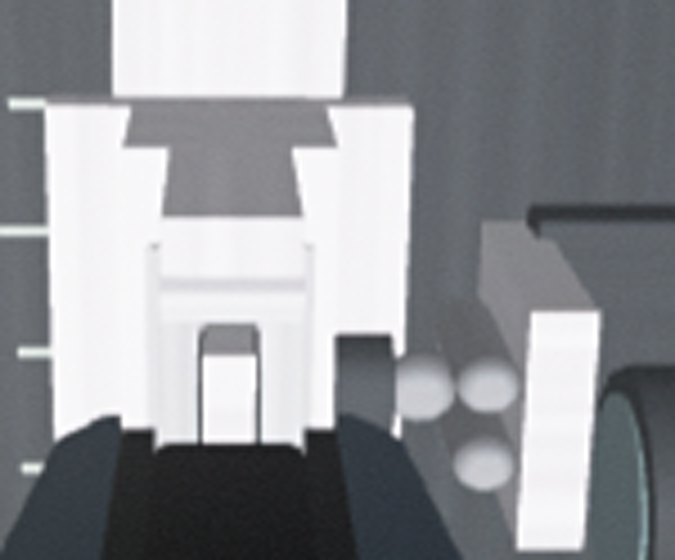

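View pics/s17.png

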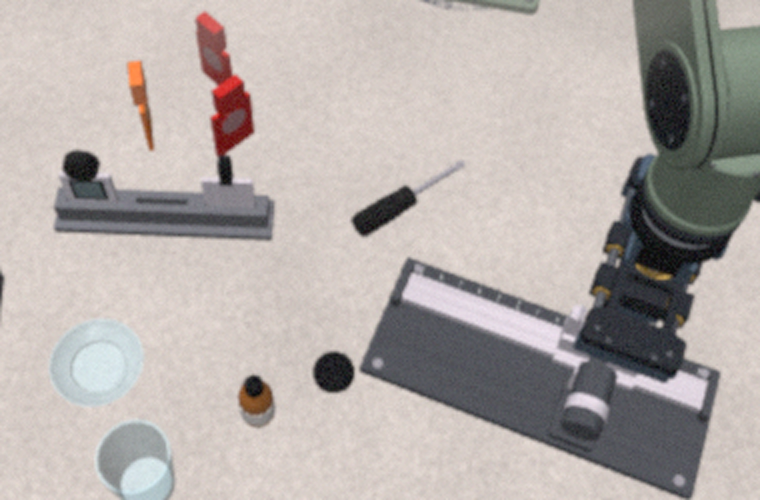

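Call:
{"op": "arm_command", "data": {"targets": [[0.95,-0.001,0,0.001,0],[0.95,-0.001,0,0.001,0],[0.95,-0.001,0,0.001,0]]}}

```text
time_s: 15.42
ee_pos: [533.6, 212.1, 64.0]
ee_rot: [179.7, 1.1, 80.6]
force: [-0.5, -1.3, 6.6]
gripper_width: 13.8
```

Call:
{"op": "arm_command", "data": {"targets": [[0.95,-0.001,0,0.001,0],[0.95,-0.001,0,0.001,0],[0.95,-0.001,0,0.001,0]]}}

```text
time_s: 15.67
ee_pos: [533.5, 212.1, 64.0]
ee_rot: [179.7, 1.0, 80.6]
force: [-1.6, -0.7, 6.1]
gripper_width: 13.8
```

Run:
```python
from h import *
print(env.job_done()); s=env.state();print(s['time_s'],s['ee_pos'],s['force'],s['gripper_width'])
```

```text
the job is handed in; nothing more can be done
None
the job is handed in; nothing more can be done
```

I took the round-window, square-grip filter from the middle rack slot and pushed it down into the carriage. I then slid the carriage over the first rib into the notch and handed the job in at about 15.7 s, still holding the grip.

**Last checks that passed**
- **Seating:** the blade met the slot floor at tool z = 63.9, against 64 expected, and did not sink further under 12 N. After the slide z was 64.0.
- **Notch:** the push peaked at 9.3 N crossing the rib crest, a little above the 5–8 N given (sliding friction included). It dropped to 1–3 N past the crest. In the wrist picture the ball lies level with the middle of the gap between the ribs, to within about 1 mm, and the second rib was not crossed.
- **Grip and rack:** the opening was 13.8 mm at a 40 N squeeze. The disc and narrow filters still stand in the rack.

**What failed or disagreed**
- **First grasp:** it closed on nothing, just above the grip. The wrist picture shows the fingertips about 35 mm nearer the wrist than the reported TCP. I allowed for that and the second grasp held.
- **Tool tilt:** pushing over the rib tilted the tool about 0.6° further along the rail. I could not command it back, so one lower corner of the blade may sit up to about 0.6 mm off the floor.
- **Notch position:** estimates differed by 1–2 mm. The camera put the notch about 60 mm along, and the rib contact put it about 62 mm along. I stopped at 61.8 mm, where the forward push had dropped to 0.7 N.

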